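# Put the dominoes game away

## Robot

A 6-joint arm with a two-finger parallel gripper is mounted at the origin on the work surface. World frame = base frame: x ahead of the robot, y to its left, z up, the work surface at z = 0. Lengths are in mm, angles in rad, forces in N, time in s.
With the tool pointing down it reaches from about 350 to 1000 mm from the base axis. Payload 7.1 kg.
Tool frame: the origin (TCP) lies midway between the tips of the shut fingers; the grasp point (between the pads) lies 19 mm behind it (robot.grip_depth is the y of the grasp point in the tool frame, in mm); y points along the fingers, z is the direction in which the jaws open and shut, and the axes are right-handed (so a half turn about y gives the same grasp; the last joint's range is limited). The gripper opens to 85 mm and grips with 20 to 120 N. Pads are 22 mm wide; open, the fingers measure 114 mm over their backs; the gripper's body (76 mm by 85 mm) begins 54 mm behind the grasp point. The pads swing forward as they close: fully open they stand 13 mm farther back than shut.
Start: joints at [1.252, 0.423, 1.63, -0, 1.089, -0.019], TCP at [184.549, 597.115, 231.319] pointing down, gripper open.
Joint ranges: [-3, 3], [-0.9, 2.11], [0.09, 2.58], [-1.31, 4.45], [0.11, 2.69], [-2.54, 2.54]. Speed limits (rad/s): [2.39, 2.39, 3.01, 3.14, 3.14, 3.14].

## Interface

Orientations are given as a unit quaternion [w, x, y, z].
In Python, from plant import robot gives the robot as it stands.
- The arm moves only by the tool drive_tool, never from a script. Its argument "series" is text: rows parted by semicolons, each of 5 numbers parted by spaces: the shift along the tool's x, y, z in mm, then the turn about the tool's y in rad, then the opening in per cent of the stroke, from 0 (shut) to 100 (fully open). A call has 1 to 5 rows; each row shifts and turns the commanded pose from where the row before left it, along the tool's axes as they then stand; what a row does not reach is not made up. A row lasts 1/10 s, in which the tool goes at most 50 mm and 8.59 degrees, less where a joint would pass 70% of its speed; a pose out of reach is approached as far as the arm can. A call is refused whole if a number of a shift passes 50 or a number of a turn 0.15, either way. A call with a gripper value outside its range is refused whole. The fingers move at their own pace and stop on an object; the grip force is fixed at half the most. Time passes only in rows, so rows that do not move let the fingers close. It gives the time, the measured TCP pose, the force and the opening at its end, in the units of the state.
- robot.observe(): the state, without advancing time (a new reading comes with each control period).
- robot.capture(name): name is "scene" or "top"; returns the picture (420x560x3 uint8, red, green, blue); there is no depth.
- robot.camera_model(name): a dict with "vfov" (degrees; the focal length in pixels is half the picture's height over the tangent of half this angle, whatever the lens; pixels are square), "cx", "cy" (the principal point, pixels), "D" ([k1, k2, p1, p2, k3] as OpenCV has them; the pictures are not rectified), "rvec" (rotation vector, rad) and "tvec" (3), from world to camera coordinates, as OpenCV has them. Camera axes: x right, y down, z forward; pixel columns grow to the right and rows downward; lengths in mm; the calibration is good to about 2 mm. A picture is of the moment at which its call begins. camera_model takes no time and is no camera call.
- robot.finish_job(): hands the job in, once; it reports no verdict.
The state is a dict: "clock": time; "joint_pos": joint angles; "dq": joint speeds; "effort": joint torques, N m; "position": TCP position; "eef_rot": TCP orientation; "force": force on the tool from outside, world axes, zero at the start; "ft_torque": the same for the moment, N m; "width": finger opening in mm.
Only numpy, scipy, OpenCV 4.12 (cv2) and the standard library are available. Lean on these libraries where they do the work, as an engineer would, in place of code of your own. Each camera call takes 0.05 s, during which the arm holds its last target.

## Task

The game is over, so put it away: lay every domino that is on the table in the pulled-out tray of the wooden case, push the tray fully home, then push the case's door shut until it seats on its catch. Also turn the score counter's knob back counter-clockwise until it rests against its zero stop. Leave the glass and the bottle opener alone.

Things in the scene. Friction and masses are not known exactly. Their poses are not given: they have to be found in the camera images.
- domino1: large turquoise resin domino with ivory pips, 76 x 38 x 16 mm, about 60 g; origin at its centre, x along the 76 mm length, z through the 16 mm thickness. Starts lying flat on the table (z = 0); three to five of the five are present, absent ones read None
- domino2: large turquoise resin domino with ivory pips, 76 x 38 x 16 mm, about 60 g; origin at its centre, x along the 76 mm length, z through the 16 mm thickness. Starts lying flat on the table (z = 0); three to five of the five are present, absent ones read None
- domino3: large turquoise resin domino with ivory pips, 76 x 38 x 16 mm, about 60 g; origin at its centre, x along the 76 mm length, z through the 16 mm thickness. Starts lying flat on the table (z = 0); three to five of the five are present, absent ones read None
- domino4: large turquoise resin domino with ivory pips, 76 x 38 x 16 mm, about 60 g; origin at its centre, x along the 76 mm length, z through the 16 mm thickness. Starts lying flat on the table (z = 0); three to five of the five are present, absent ones read None
- domino5: large turquoise resin domino with ivory pips, 76 x 38 x 16 mm, about 60 g; origin at its centre, x along the 76 mm length, z through the 16 mm thickness. Starts lying flat on the table (z = 0); three to five of the five are present, absent ones read None
- case: the wooden domino case, fixed: carcass 140 deep (x) x 200 wide (y) x 78 mm high; origin at the centre of its underside; its open front looks along its own -x, at x = -70 mm. Opening 184 mm wide; the underside of its roof is 70 mm above the table. A brass catch block (30 mm wide, up to 89 mm above the table) juts 22 mm from the roof edge at the front, centred at y = +72 mm
- tray (a joint): sliding tray of the wooden domino case (a low box 140 deep x 200 wide x 78 mm high, fixed to the table, open at its front): m pulled out along the case's -x, 0 = fully home against its stop, about 0.12 at the start. It stays where it is left; about 1.5 N moves it
- tray_floor (a point): centre of the tray's inner floor, on its upper surface, 14 mm above the table; axes as the case's (x runs into the case, y across). Inside, the tray is 96 mm (x) by 160 mm (y): side walls 30 mm and front panel and rear wall 45 mm above this floor. It moves with the tray. Two columns of dominoes (length along x) fit side by side; piles up to three high pass under the roof
- tray_front (a point): middle of the outer face of the tray's flat front panel (176 mm wide, 8 mm thick, from 8 to 60 mm above the table), 43 mm above the table; push it along the case's +x to send the tray home. Home, this face lies 2 mm inside the carcass front
- door (a joint): upright door of the wooden domino case (a low box 140 deep x 200 wide x 78 mm high, fixed to the table, open at its front): rad open, 0 = seated shut, about 1.5 to 1.75 at the start, free to stay anywhere. A spring roller catch resists over the last 0.08 rad (about 6 N at mid-door; let go there, it springs ajar), then from 0.025 rad snaps it home to 0 and holds it
- door_hinge (a point): on the door's upright hinge axis, 45 mm up, at the case's front corner on its -y side (case x = -76, y = -100 mm). Axes turn with the door: +y from hinge to free edge, -x out of the outer face. The door is 12 mm thick (6 mm either side of the axis), 198 mm from axis to free edge, 6 to 68 mm above the table; opening is counter-clockwise from above
- door_push (a point): point on the door's outer face, 115 mm from the hinge axis, 45 mm above the table: a good place to push; axes as door_hinge. A brass knob, 16 mm across, sticks 18 mm out of the same face 165 mm from the hinge axis
- counter: the yellow plastic score counter, fixed: a box 125 x 125 x 45 mm with a white dial on top; origin at the centre of its underside. The dial's zero mark (the longest tick) and a 6 mm steel stop pin lie along its +x
- score_knob (a joint): the counter's black bar knob: rad, 0 = its pointer at the zero mark against the stop pin, positive = clockwise from above, so it is reset by turning counter-clockwise; starts at 1.6 to 4.4 and stays where it is left (about 0.05 N m of friction). It must be regripped for a long turn
- knob_grip (a point): on the knob's upright axis, at the height to grip (66 mm above the table, 21 mm above the counter's box); turns with the knob, +x along the bar towards the pointer end. The bar is 60 mm long, 14 mm wide, and stands from 52 to 76 mm above the table
- tumbler: empty frosted glass, 72 mm across the mouth, 110 mm tall, origin at the centre of its foot; leave alone
- opener: flat stainless bottle opener, about 155 mm long, lying on the table; leave alone
Things that resemble listed ones, but are neither listed nor needed, are in the scene too. Leave any black or orange look-alike of the domino1 alone.

How it is judged:
By the outcome, as a careful person would: the job done as asked, in the order asked, and still so for the second after the job is handed in, with the robot touching nothing.
Of domino1, domino2, domino3, domino4, domino5 only 3 to 5 are there at a start; the rules pass over those that are not, and their reading is None.
At some moment in a run one of domino1, domino2, domino3, domino4, domino5 may be knocked a few centimetres aside while the robot is not near it.
Once in a run the grip may slacken for a moment while it holds something.
It also fails if it takes over 210 s, if anything falls off the work surface, if the arm or the gripper's body presses on something with over 40 N, if the wrist force passes 120 N, or if a joint passes its speed limit or range.

## Working session

There is one attempt and no reset: what is moved stays moved. The work goes in short steps, Python scripts to look and compute and a tool call to move; the robot and the scene stay as the last step left them, time stands still between calls to the robot, and variables do not carry over. Pictures are saved under pics/ and viewed, and the job is handed in when it is done.

Besides the shell and the picture viewer there is one more tool, called after "Request:" in YAML: its name, and indented under it one key for each argument. drive_tool: Moves the arm, as the interface text tells. Its arguments: {"type":"object","properties":{"series":{"type":"string"}},"required":["series"]}

```bash
ls; mkdir -p pics; python3 - <<'E'
from plant import robot
import cv2
print(robot.observe())
for n in("scene","top"):
    im=robot.capture(n); cv2.imwrite(f"pics/{n}0.png",im[:,:,::-1]); print(n,robot.camera_model(n))
E
```

```text
pics
{'clock': 0.0, 'joint_pos': array([ 1.25198309e+00,  4.23858246e-01,  1.63069250e+00,  5.83224198e-06,
        1.08857027e+00, -1.90005374e-02]), 'dq': array([-4.34579930e-05, -2.04628527e-04,  1.09162384e-03, -7.55279366e-04,
        3.51994250e-03, -1.00092451e-04]), 'effort': array([-6.35050365e-04, -5.57375264e+01, -2.81736606e+01, -2.62506347e-05,
        7.49995321e-03, -1.99774712e-05]), 'position': array([184.39318984, 596.61472776, 230.53382677]), 'eef_rot': array([-0.69864392,  0.69970864, -0.10569679,  0.10551152]), 'force': array([ 0.6829879 ,  0.35556287, -0.02798642]), 'ft_torque': array([ 0.00196872, -0.04067347,  0.00262065]), 'width': 85.50281151364028}
scene {'vfov': 54.13618311489238, 'cx': 277.7386120896918, 'cy': 200.08815892351396, 'D': array([-0.11366975,  0.        ,  0.        ,  0.        ,  0.        ]), 'rvec': array([ 2.04012139,  1.74891163, -0.4797068 ]), 'tvec': array([-124.68970758, -460.82162508, 1465.66702275])}
top {'vfov': 52.443745371535506, 'cx': 278.1976319451483, 'cy': 203.28816910918664, 'D': array([0.01013435, 0.        , 0.        , 0.        , 0.        ]), 'rvec': array([ 2.15708409, -2.15810346,  0.11609617]), 'tvec': array([  38.00587093,  597.31151288, 1262.3777875 ])}
```

View pics/scene0.png

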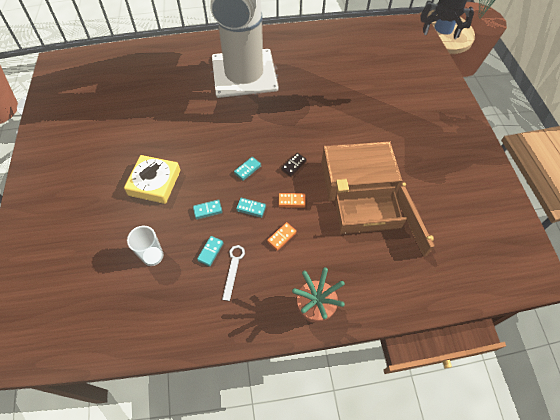

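View pics/top0.png

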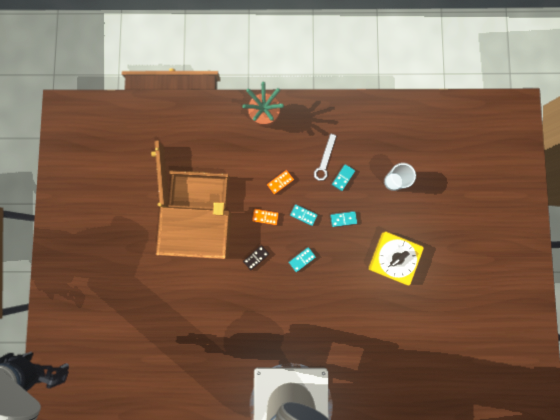

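```bash
cat > h.py <<'E'
import numpy as np, cv2
from plant import robot
def K(n):
    m=robot.camera_model(n); f=210/np.tan(np.radians(m['vfov'])/2)
    return np.array([[f,0,m['cx']],[0,f,m['cy']],[0,0,1.]]),m
def w(n,px,z):
    k,m=K(n); R=cv2.Rodrigues(m['rvec'])[0]; t=m['tvec']
    p=cv2.undistortPoints(np.array(px,float).reshape(-1,1,2),k,m['D']).reshape(-1,2)
    d=np.c_[p,np.ones(len(p))]@R; c=-R.T@t
    return c+d*((z-c[2])/d[:,2])[:,None]
def pj(n,P):
    k,m=K(n); return cv2.projectPoints(np.array(P,float).reshape(-1,1,3),m['rvec'],m['tvec'],k,m['D'])[0].reshape(-1,2)
def crop(n,im,x0,y0,x1,y1,s,out):
    c=cv2.resize(im[y0:y1,x0:x1,::-1],None,fx=s,fy=s,interpolation=cv2.INTER_CUBIC)
    for x in range((x0+9)//10*10,x1,10):
        cv2.line(c,((x-x0)*s,0),((x-x0)*s,4),(0,255,0),1)
        if x%20==0: cv2.putText(c,str(x),((x-x0)*s,14),0,.35,(0,255,0),1)
    for y in range((y0+9)//10*10,y1,10):
        cv2.putText(c,str(y),(0,(y-y0)*s+4),0,.35,(0,255,0),1)
    cv2.imwrite("pics/"+out,c)
def box(P,yaw,hx,hy,z):
    c,s=np.cos(yaw),np.sin(yaw); R=np.array([[c,-s],[s,c]])
    q=np.array([[hx,hy],[-hx,hy],[-hx,-hy],[hx,-hy]])@R.T+P[:2]
    return np.c_[q,np.full(4,z)]
def doms(im,z=16,n="top",amin=60):
    hsv=cv2.cvtColor(np.ascontiguousarray(im),cv2.COLOR_RGB2HSV)
    m=cv2.inRange(hsv,(82,90,80),(100,255,255)); m=cv2.morphologyEx(m,cv2.MORPH_CLOSE,np.ones((5,5)))
    o=[]
    for c in cv2.findContours(m,cv2.RETR_EXTERNAL,cv2.CHAIN_APPROX_NONE)[0]:
        if cv2.contourArea(c)<amin: continue
        pw=w(n,c.reshape(-1,2),z)[:,:2].astype(np.float32)
        (cx,cy),(a,b),an=cv2.minAreaRect(pw)
        yaw=an if a>b else an+90
        yaw=(yaw+90)%180-90
        o.append((round(cx,1),round(cy,1),round(max(a,b)),round(min(a,b)),round(yaw,1), c.reshape(-1,2).mean(0).round().tolist()))
    return o
E
python3 - <<'E'
from h import *
im=cv2.imread("pics/top0.png")[:,:,::-1]; sc=cv2.imread("pics/scene0.png")[:,:,::-1]
for d in doms(im): print(d)
print("scene"); 
for d in doms(sc,n="scene"): print(d)
crop("top",im,230,160,365,280,5,"c1.png")
crop("top",im,145,130,245,270,4,"c2.png")
crop("top",im,360,150,450,295,4,"c3.png")
E
```

```text
(428.6, -34.1, 77, 39, -53.0, [302.0, 259.0])
(551.8, -161.9, 78, 38, -81.9, [343.0, 219.0])
(564.5, -39.7, 76, 39, 65.3, [304.0, 215.0])
(680.8, -163.6, 78, 39, -33.1, [343.0, 177.0])
scene
(686.4, -164.1, 78, 42, -33.3, [210.0, 251.0])
(557.3, -162.8, 75, 43, -82.4, [207.0, 209.0])
(570.6, -40.8, 77, 44, 65.2, [251.0, 207.0])
(434.1, -33.8, 77, 45, -53.7, [247.0, 168.0])
```

View pics/c1.png

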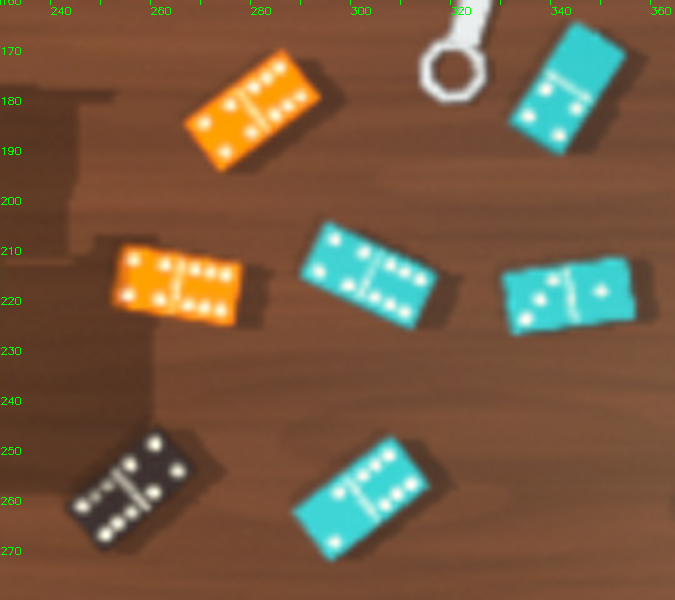

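View pics/c2.png

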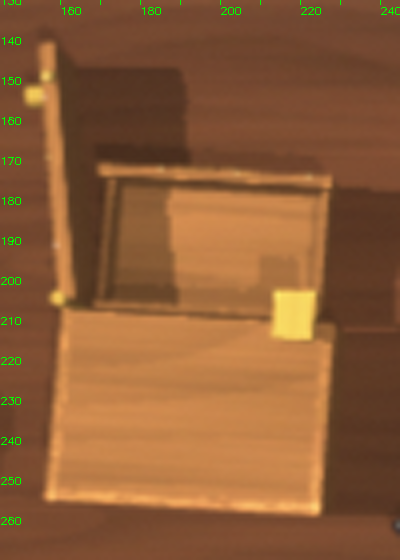

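View pics/c3.png

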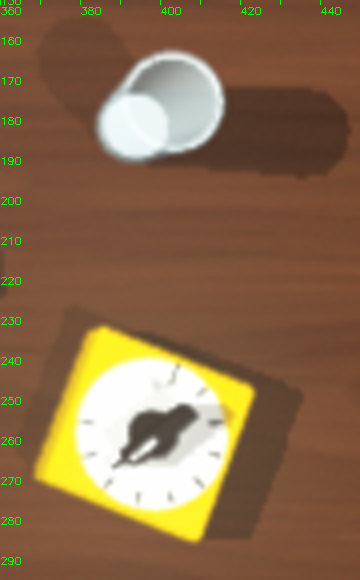

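```bash
python3 - <<'E'
from h import *
im=cv2.imread("pics/top0.png")[:,:,::-1]; sc=cv2.imread("pics/scene0.png")[:,:,::-1]
crop("top",im,365,225,430,290,9,"c4.png")
crop("scene",sc,118,148,188,208,9,"c5.png")
crop("scene",sc,315,135,445,255,6,"c6.png")
roof=w("top",[(157.5,254.5),(225,258.3),(228,211.3),(161.3,206.8)],78); print(roof.round(1))
c=roof.mean(0); print(c, [np.degrees(np.arctan2(*(roof[a]-roof[b])[[1,0]])) for a,b in((0,3),(1,2))],np.degrees(np.arctan2(*(roof[0]-roof[1])[[1,0]])),np.degrees(np.arctan2(*(roof[3]-roof[2])[[1,0]])))
print([np.linalg.norm(roof[i]-roof[(i+1)%4]) for i in range(4)])
E
```

```text
[[442.9 387.9  78. ]
 [431.9 191.6  78. ]
 [568.8 184.8  78. ]
 [582.2 381.3  78. ]]
[506.44061204 286.40578575  78.        ] [np.float64(177.3034509699977), np.float64(177.15208462269678)] 86.78690425808563 86.07809971687516
[np.float64(196.62866707059226), np.float64(137.04703774709188), np.float64(197.02778883548496), np.float64(139.48728602355095)]
```

View pics/c4.png

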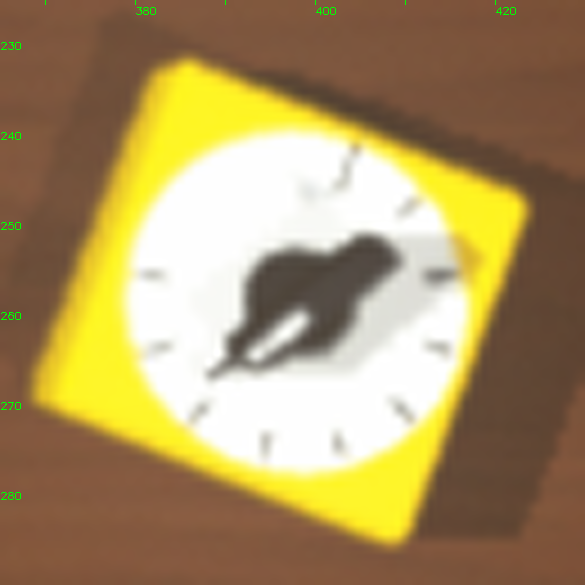

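View pics/c5.png

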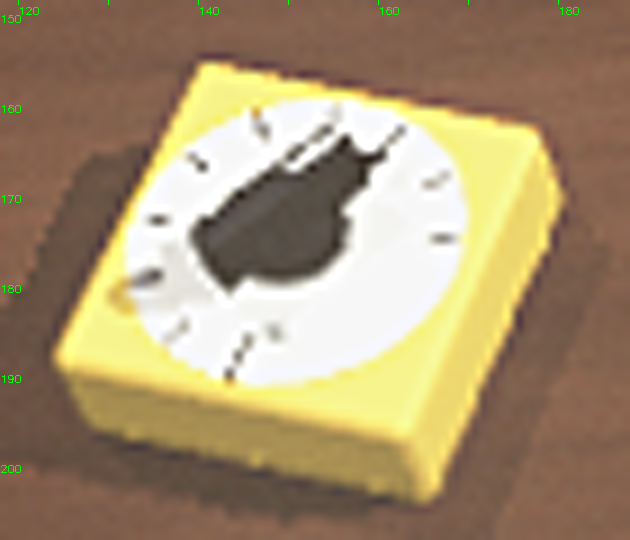

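View pics/c6.png

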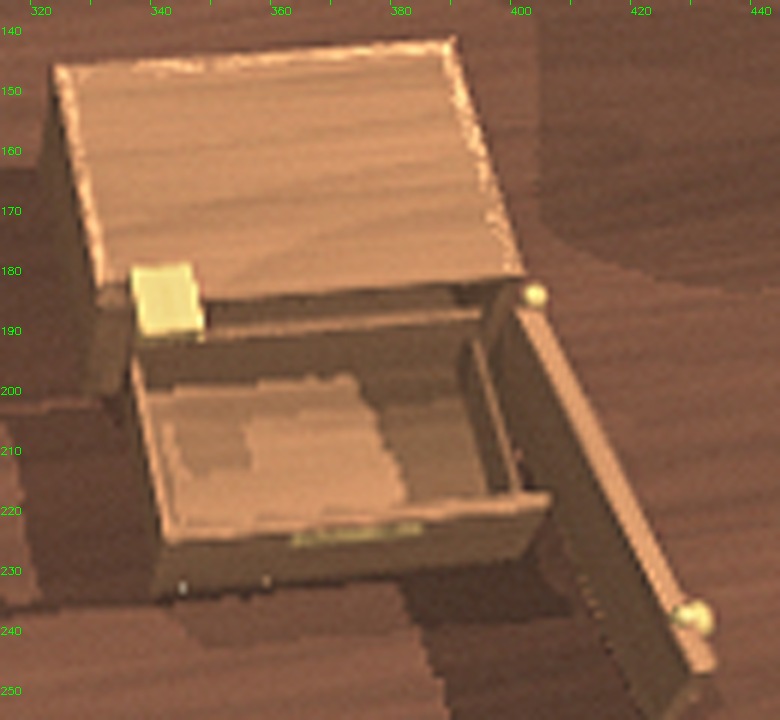

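```bash
cat > fit.py <<'E'
from h import *
from scipy.optimize import least_squares
top=[(157.5,254.5),(225,258.3),(228,211.3),(161.3,206.8)]
sc=[(390.3,141.7),(324.2,146),(331.7,182.2),(401.7,180.8)]
P=[(70,-100,78),(70,100,78),(-70,100,78),(-70,-100,78)]
def T(p,a,P):
    P=np.array(P,float);c,s=np.cos(a),np.sin(a)
    return np.c_[p[0]+c*P[:,0]-s*P[:,1],p[1]+s*P[:,0]+c*P[:,1],P[:,2]]
def r(v,cam="both"):
    o=[]
    if cam!="scene": o.append(pj("top",T(v[:2],v[2],P))-top)
    if cam!="top": o.append(pj("scene",T(v[:2],v[2],P))-sc)
    return np.concatenate(o).ravel()
if __name__=="__main__":
    for cam in("top","scene","both"):
        s=least_squares(r,[506,286,3.09],args=(cam,)); print(cam,s.x[:2].round(1),np.degrees(s.x[2]).round(2),s.fun.round(1))
    # tray front top edge corners z=60, panel outer face
    q=w("top",[(169.5,172.0),(227.5,175.0)],60); v=s.x
    c,sn=np.cos(v[2]),np.sin(v[2])
    print("tray top front edge in case frame",[( (x-v[0])*c+(y-v[1])*sn, -(x-v[0])*sn+(y-v[1])*c) for x,y,_ in q])
    # door top edge ctr line z=68
    q=w("top",[(157,141.5),(162.5,203)],68)
    print("door",[( (x-v[0])*c+(y-v[1])*sn, -(x-v[0])*sn+(y-v[1])*c) for x,y,_ in q])
    # counter
    q=w("top",[(385,231.8),(423.5,247),(409.5,285.5)],45); print("ctr",(q[0]+q[2])/2,q.round(1),np.degrees(np.arctan2(*(q[0]-q[2])[[1,0]]))-45)
    q=w("scene",[(139.6,154.5),(177.5,161.5),(163.7,197),(124.5,188.5)],45); print("ctr",q.mean(0),q.round(1))
    print("dial top",w("top",[(398.2,258.3)],46),"scene",w("scene",[(151,174.5)],46))
    print("knob ends top",w("top",[(407.5,253.3),(388,266.5),(398.3,259)],76),w("scene",[(139.5,176),(159.5,163)],76))
    from scipy.spatial.transform import Rotation as R
    o=robot.observe(); q=o['eef_rot']; print(R.from_quat(np.r_[q[1:],q[0]]).as_matrix().round(3))
E
python3 fit.py
```

```text
top [506.5 286.4] 176.69 [-0.8  0.2  0.3  0.4  0.8 -0.6 -0.3  0. ]
scene [507.2 290.5] 175.22 [ 0.6 -0.5  0.1 -1.6 -0.7  2.2  0.  -0.4]
both [507.  288.5] 176.03 [-1.8 -0.4 -0.7  0.6  0.3 -0.4 -0.7 -0.5 -0.5 -0.8 -0.8 -1.2 -1.   2.6
 -0.5 -0.8]
tray top front edge in case frame [(np.float64(-176.88268091112303), np.float64(-89.04966849509395)), (np.float64(-179.61648344162913), np.float64(86.19376732387285))]
door [(np.float64(-266.02856463679234), np.float64(-133.67456874838103)), (np.float64(-81.0300855313085), np.float64(-98.35172579166111))]
ctr [ 431.23390829 -314.94643804   45.        ] [[ 510.1 -281.4   45. ]
 [ 465.  -394.    45. ]
 [ 352.4 -348.5   45. ]] -21.94399818924764
ctr [ 436.86658577 -313.64291738   45.        ] [[ 356.  -349.8   45. ]
 [ 400.6 -236.1   45. ]
 [ 518.5 -278.1   45. ]
 [ 472.4 -390.7   45. ]]
dial top [[ 431.6562134  -317.79302134   46.        ]] scene [[ 436.15198756 -314.16239876   46.        ]]
knob ends top [[ 446.39675335 -336.99615871   76.        ]
 [ 408.52652575 -279.59279417   76.        ]
 [ 430.01279432 -309.92374918   76.        ]] [[ 458.29645863 -338.91940743   76.        ]
 [ 421.73042453 -282.14349961   76.        ]]
[[ 0.955 -0.     0.295]
 [-0.295 -0.001  0.955]
 [-0.    -1.    -0.001]]
```

```bash
cat > go.py <<'E'
# usage: go.py x y z psi_deg width%  [mm/row]
import sys
from h import *
from scipy.spatial.transform import Rotation as R
def st():
    o=robot.observe(); q=o['eef_rot']; M=R.from_quat(np.r_[q[1:],q[0]]).as_matrix()
    return o,o['position'],M
def plan(x,y,z,psi,wd,step=40):
    o,p,M=st(); cur=np.degrees(np.arctan2(M[1,2],M[0,2]))
    d=np.array([x,y,z])-p; t=(psi-cur+180)%360-180
    j6=np.degrees(np.arctan2(y,x))-psi; j6=(j6+180)%360-180
    # turn direction respecting j6 range
    j1=np.degrees(o['joint_pos'][0]); j6c=np.degrees(o['joint_pos'][5]); 
    tt=-(j6-j6c)+(np.degrees(np.arctan2(y,x))-j1)
    n=int(max(1,np.ceil(np.linalg.norm(d)/step),np.ceil(abs(np.radians(tt))/0.14)))
    rows=[];c=np.radians(cur);pos=p.copy()
    for i in range(n):
        rem=(np.array([x,y,z])-pos)/(n-i); tr=(np.radians(cur+tt)-c)/(n-i)
        zx=np.array([np.cos(c),np.sin(c),0]); yy=np.array([0,0,-1.]); xx=np.cross(yy,zx)
        s=np.round([rem@xx,rem@yy,rem@zx]); a=round(-tr,2)
        rows.append("%d %d %d %g %g"%(*s,a,wd)); pos=pos+s[0]*xx+s[1]*yy+s[2]*zx; c-=a
    print("at",p.round(1),"psi",round(cur,1),"j6",round(j6c),"->",round(j6),"w",round(o['width'],1),"F",o['force'].round(1),"t",round(o['clock'],1))
    for i in range(0,n,5): print("; ".join(rows[i:i+5]))
if __name__=="__main__":
    plan(*map(float,sys.argv[1:]))
E
python3 go.py 429 -34 120 37 60
```

```text
at [184.4 596.7 230.6] psi 72.8 j6 -1 -> -42 w 85.4 F [-0.7 -1.   0. ] t 0.1
23 6 -29 0.03 60; 24 6 -29 0.04 60; 25 6 -28 0.03 60; 26 6 -27 0.04 60; 27 6 -26 0.03 60
28 6 -25 0.04 60; 29 6 -24 0.03 60; 30 6 -23 0.04 60; 31 6 -22 0.03 60; 31 6 -21 0.04 60
32 6 -20 0.03 60; 33 6 -19 0.04 60; 33 6 -17 0.03 60; 34 7 -16 0.04 60; 35 6 -15 0.03 60
35 7 -14 0.04 60; 35 6 -12 0.03 60; 36 7 -12 0.04 60
```

Request:
drive_tool:
  series: "23 6 -29 0.03 60; 24 6 -29 0.04 60; 25 6 -28 0.03 60; 26 6 -27 0.04 60; 27 6 -26 0.03 60"

```text
clock: 0.6
position: [251.4, 420.7, 200.9]
eef_rot: [-0.687, 0.688, -0.165, 0.165]
force: [1.2, -0.1, 0.9]
width: 51.1
```

Request:
drive_tool:
  series: "28 6 -25 0.04 60; 29 6 -24 0.03 60; 30 6 -23 0.04 60; 31 6 -22 0.03 60; 31 6 -21 0.04 60"

```text
clock: 1.1
position: [319.9, 245.2, 171.1]
eef_rot: [-0.67, 0.67, -0.226, 0.226]
force: [0.3, -0.2, -0.3]
width: 51.2
```

Request:
drive_tool:
  series: "32 6 -20 0.03 60; 33 6 -19 0.04 60; 33 6 -17 0.03 60; 34 7 -16 0.04 60; 35 6 -15 0.03 60"

```text
clock: 1.6
position: [388.6, 69.5, 140.0]
eef_rot: [0.648, -0.648, 0.282, -0.282]
force: [-0.4, 1.2, -0.2]
width: 51.3
```

Request:
drive_tool:
  series: "35 7 -14 0.04 60; 35 6 -12 0.03 60; 36 7 -12 0.04 60; 0 0 0 0 60; 0 0 0 0 60"

```text
clock: 2.1
position: [428.7, -34.6, 120.0]
eef_rot: [-0.632, 0.632, -0.318, 0.317]
force: [-0.3, 0.0, 0.1]
width: 51.0
```

```bash
python3 go.py 429 -34 25 37 60; python3 - <<'E'
from h import *
im=robot.capture("top");sc=robot.capture("scene")
for d in doms(im): print(d)
print(robot.observe()['position'], pj("top",[robot.observe()['position']]),pj("scene",[robot.observe()['position']]))
crop("top",im,245,210,365,310,6,"d1.png"); crop("scene",sc,190,110,300,220,5,"d2.png")
E
```

```text
at [428.7 -34.6 120. ] psi 36.6 j6 -43 -> -42 w 51.0 F [-0.3  0.   0.1] t 2.1
0 32 0 -0 60; 0 31 0 -0 60; 0 32 1 -0.01 60
(551.9, -161.7, 77, 38, -82.9, [343.0, 219.0])
(564.5, -39.7, 76, 39, 65.3, [303.0, 215.0])
(681.0, -163.5, 78, 39, -33.9, [343.0, 177.0])
[428.44002965 -33.42647972 120.21059725] [[303.38236054 259.72994134]] [[245.05269331 144.33727371]]
```

View pics/d1.png

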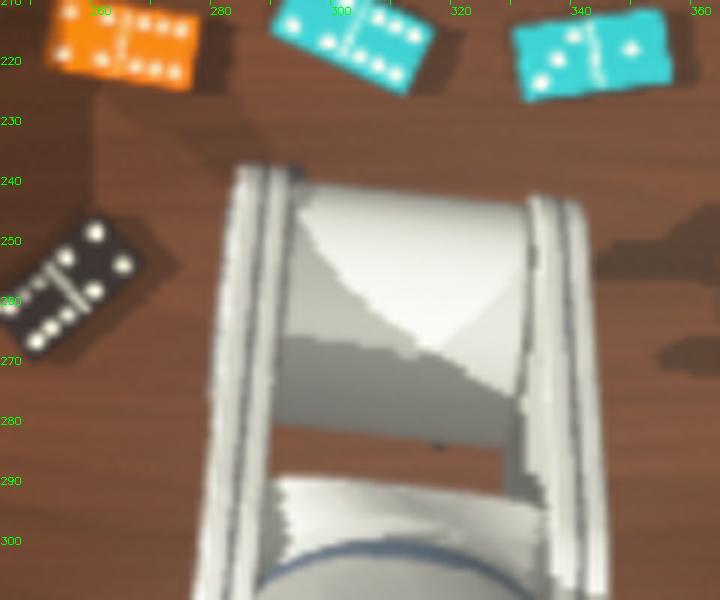

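View pics/d2.png

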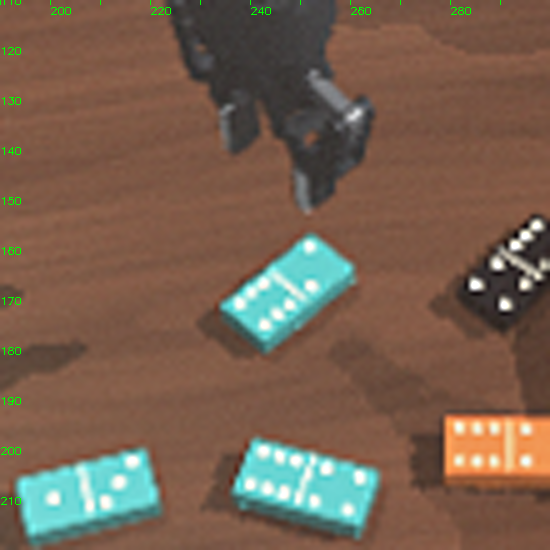

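Request:
drive_tool:
  series: "0 40 0 0 60; 0 40 0 -0.01 60; 0 25 0 0 60; 0 13 0 0 60; 0 0 0 0 60"

```text
clock: 2.7
position: [427.6, -32.7, 1.0]
eef_rot: [-0.634, 0.634, -0.314, 0.312]
force: [0.4, 0.5, 0.4]
width: 51.1
```

Request:
drive_tool:
  series: "0 0 0 0 20; 0 0 0 0 20; 0 0 0 0 20; 0 0 0 0 20; 0 0 0 0 20"

```text
clock: 3.2
position: [429.7, -34.0, 3.0]
eef_rot: [0.634, -0.633, 0.313, -0.314]
force: [0.2, 2.1, 7.3]
width: 36.7
```

Request:
drive_tool:
  series: "0 -40 0 0 20; 0 -40 0 0 20; 0 -40 0 0 20; 0 0 0 0 20; 0 0 0 0 20"

```text
clock: 3.7
position: [429.6, -34.1, 123.2]
eef_rot: [0.634, -0.633, 0.313, -0.315]
force: [-0.2, 0.3, -0.7]
width: 36.5
```

```bash
python3 - <<'E'
from h import *
from fit import T
im=cv2.imread("pics/top0.png")
s=7;x0,y0,x1,y1=150,135,240,215
c=cv2.resize(im[y0:y1,x0:x1],None,fx=s,fy=s,interpolation=cv2.INTER_CUBIC)
p=(506.5,286.4);a=np.radians(176.7)
def dr(P,col):
    q=pj("top",T(p,a,P)); q=((q-[x0-.5,y0-.5])*s).astype(int)
    cv2.polylines(c,[q.reshape(-1,1,2)],True,col,1)
for q,col in((112,(0,255,0)),(120,(255,0,0))):
    dr([(-68-q,-88,60),(-68-q,88,60),(-60-q,88,60),(-60-q,-88,60)],col)
    dr([(-60-q,-80,14),(-60-q,80,14),(36-q,80,14),(36-q,-80,14)],col)
dr([(-70,-100,78),(-70,100,78),(70,100,78),(70,-100,78)],(255,255,0))
for th in(1.6,1.7):
    d=np.array([-np.sin(th),np.cos(th)]);n=np.array([np.cos(th),np.sin(th)]);h=np.array([-76,-100])
    dr([(*(h+6*n),68),(*(h+6*n+198*d),68),(*(h-6*n+198*d),68),(*(h-6*n),68)],(255,0,255) if th==1.6 else (0,0,255))
cv2.imwrite("pics/ov.png",c)
E
```

```text
(no output)
```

View pics/ov.png

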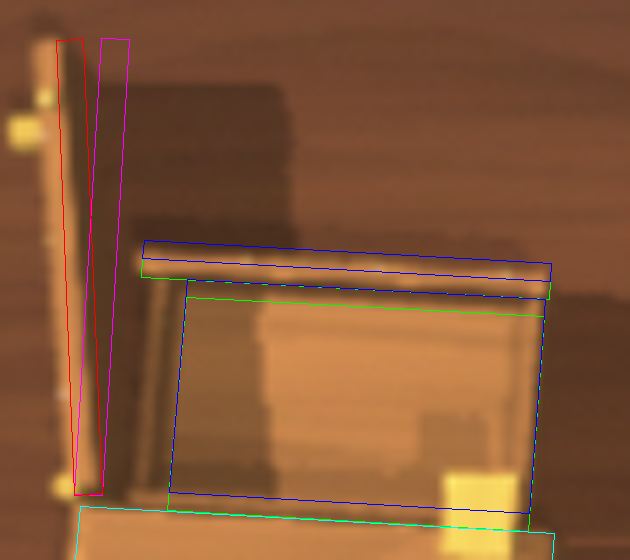

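```bash
python3 go.py 639 316 125 86.7 20
```

```text
at [429.6 -34.1 123.2] psi 37.3 j6 -43 -> -60 w 36.5 F [-0.2  0.3 -0.7] t 3.7
-14 0 34 -0.08 20; -11 0 35 -0.08 20; -8 0 36 -0.08 20; -5 0 37 -0.08 20; -2 0 37 -0.08 20
1 0 37 -0.08 20; 4 0 37 -0.08 20; 6 0 37 -0.08 20; 10 -1 36 -0.07 20; 12 0 35 -0.08 20
14 -1 34 -0.07 20
```

Request:
drive_tool:
  series: "-14 0 34 -0.08 20; -11 0 35 -0.08 20; -8 0 36 -0.08 20; -5 0 37 -0.08 20; -2 0 37 -0.08 20"

```text
clock: 4.2
position: [523.3, 125.6, 120.2]
eef_rot: [-0.683, 0.684, -0.182, 0.179]
force: [1.0, -0.1, -0.4]
width: 36.5
```

Request:
drive_tool:
  series: "1 0 37 -0.08 20; 4 0 37 -0.08 20; 6 0 37 -0.08 20; 10 -1 36 -0.07 20; 12 0 35 -0.08 20"

```text
clock: 4.7
position: [619.3, 284.8, 120.6]
eef_rot: [-0.705, 0.706, -0.046, 0.044]
force: [0.5, 0.2, -0.3]
width: 36.4
```

Request:
drive_tool:
  series: "14 -1 34 -0.07 20; 0 0 0 0 20; 0 0 0 0 20"

```text
clock: 5.0
position: [636.8, 315.8, 121.4]
eef_rot: [-0.706, 0.707, -0.022, 0.02]
force: [0.8, 0.2, -1.2]
width: 36.4
```

```bash
python3 go.py 639 316 60 86.7 20; python3 - <<'E'
from h import *
im=robot.capture("top");sc=robot.capture("scene")
for d in doms(im): print(d)
crop("top",im,145,110,265,220,6,"e1.png"); crop("scene",sc,310,100,450,250,5,"e2.png")
E
```

```text
at [636.8 315.8 121.4] psi 86.6 j6 -61 -> -60 w 36.4 F [ 0.8  0.2 -1.2] t 5.0
1 31 0 -0 20; 1 30 0 -0 20
(551.9, -161.7, 77, 38, -82.4, [343.0, 219.0])
(564.5, -39.3, 77, 40, 65.3, [304.0, 215.0])
(681.7, -163.9, 78, 39, -33.9, [343.0, 177.0])
```

View pics/e1.png

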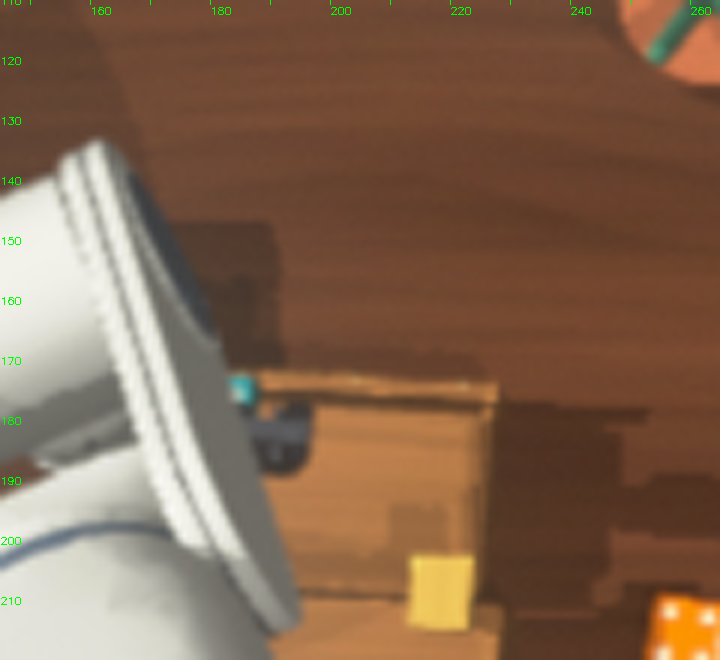

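View pics/e2.png

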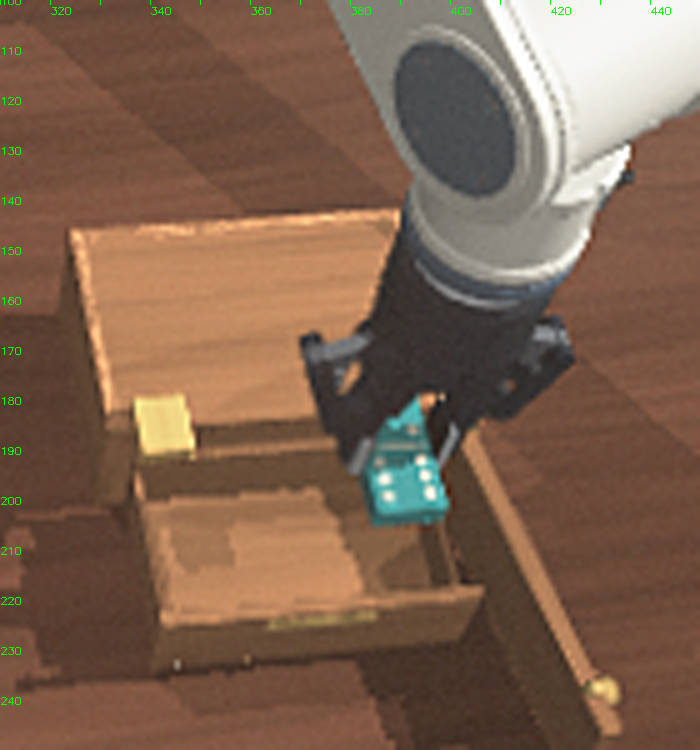

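Request:
drive_tool:
  series: "1 40 0 0 20; 1 30 0 0 20; 0 20 0 0 20; 0 12 0 0 20; 0 0 0 0 20"

```text
clock: 5.6
position: [639.0, 314.8, 20.6]
eef_rot: [-0.706, 0.707, -0.022, 0.02]
force: [-0.3, -1.1, -0.7]
width: 36.4
```

Request:
drive_tool:
  series: "0 2 0 0 20; 0 0 0 0 20; 0 0 0 0 54; 0 0 0 0 54; 0 0 0 0 54"

```text
clock: 6.1
position: [640.4, 316.0, 21.0]
eef_rot: [0.707, -0.707, 0.021, -0.021]
force: [1.6, 0.2, -0.6]
width: 46.3
```

Request:
drive_tool:
  series: "0 -20 0 0 54; 0 -35 0 0 54; 0 -40 0 0 54; 0 -20 0 0 60; 0 0 0 0 60"

```text
clock: 6.6
position: [642.7, 317.1, 141.3]
eef_rot: [0.708, -0.705, 0.018, -0.024]
force: [0.9, 1.4, 0.7]
width: 50.9
```

```bash
python3 go.py 564.5 -39.5 120 -24.7 60; python3 - <<'E'
from h import *
im=robot.capture("top");sc=robot.capture("scene")
for d in doms(im): print(d)
crop("scene",sc,310,100,450,250,5,"e3.png")
E
```

```text
at [642.7 317.1 141.3] psi 86.6 j6 -61 -> 21 w 50.9 F [0.9 1.4 0.7] t 6.6
-4 2 -26 0.14 60; 0 1 -26 0.14 60; 3 2 -26 0.14 60; 7 1 -25 0.14 60; 10 2 -24 0.14 60
13 1 -22 0.14 60; 17 2 -20 0.14 60; 19 1 -18 0.14 60; 21 2 -15 0.14 60; 23 1 -12 0.14 60
25 2 -8 0.14 60; 26 1 -5 0.13 60; 26 2 -1 0.14 60; 26 1 2 0.13 60
(551.8, -161.7, 77, 38, -81.9, [343.0, 219.0])
(564.7, -39.9, 76, 40, 63.4, [304.0, 215.0])
(681.7, -163.9, 78, 39, -33.9, [343.0, 177.0])
```

View pics/e3.png

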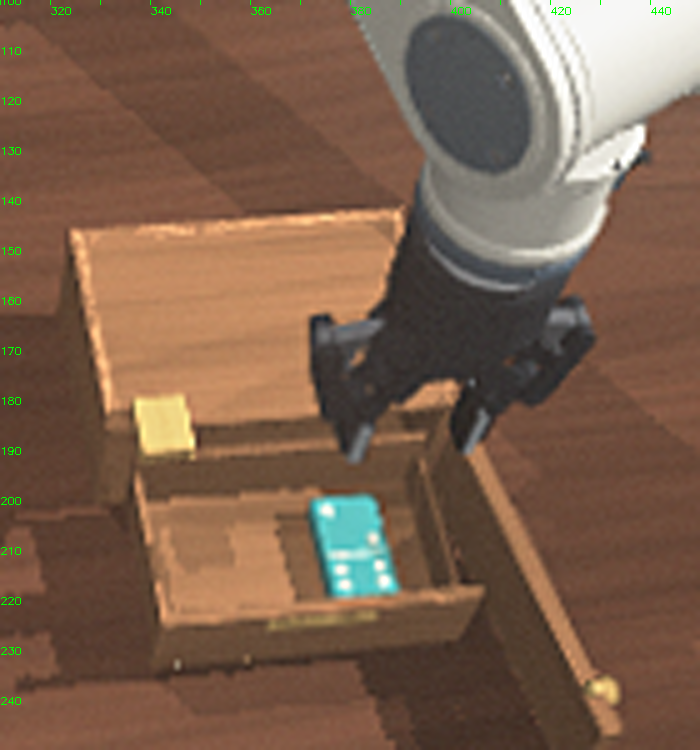

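Request:
drive_tool:
  series: "-4 2 -26 0.14 60; 0 1 -26 0.14 60; 3 2 -26 0.14 60; 7 1 -25 0.14 60; 10 2 -24 0.14 60"

```text
clock: 7.2
position: [611.0, 187.1, 125.6]
eef_rot: [-0.655, 0.657, -0.265, 0.263]
force: [0.5, -0.6, 0.5]
width: 51.4
```

Request:
drive_tool:
  series: "13 1 -22 0.14 60; 17 2 -20 0.14 60; 19 1 -18 0.14 60; 21 2 -15 0.14 60; 23 1 -12 0.14 60"

```text
clock: 7.7
position: [582.3, 60.7, 118.6]
eef_rot: [-0.525, 0.526, -0.474, 0.472]
force: [-0.1, -0.1, 0.0]
width: 51.3
```

Request:
drive_tool:
  series: "25 2 -8 0.14 60; 26 1 -5 0.13 60; 26 2 -1 0.14 60; 26 1 2 0.13 60; 0 0 0 0 60"

```text
clock: 8.2
position: [560.1, -43.0, 112.7]
eef_rot: [0.379, -0.382, 0.597, -0.595]
force: [-0.0, -0.2, 0.5]
width: 51.4
```

```bash
python3 go.py 564.5 -39.5 5 -24.7 60; python3 - <<'E'
from h import *
sc=robot.capture("scene")
for d in doms(sc,n="scene"): print(d)
crop("scene",sc,190,110,300,240,5,"e4.png")
E
```

```text
at [560.1 -43.  112.7] psi -24.9 j6 19 -> 21 w 51.4 F [-0.  -0.2  0.5] t 8.2
-2 36 1 -0 60; -2 36 1 -0 60; -1 36 1 -0 60
(686.2, -163.9, 78, 42, -33.3, [210.0, 251.0])
(557.3, -162.8, 75, 43, -82.4, [207.0, 209.0])
(631.0, 321.7, 63, 39, -3.1, [380.0, 209.0])
(570.6, -40.8, 77, 44, 65.2, [251.0, 207.0])
```

View pics/e4.png

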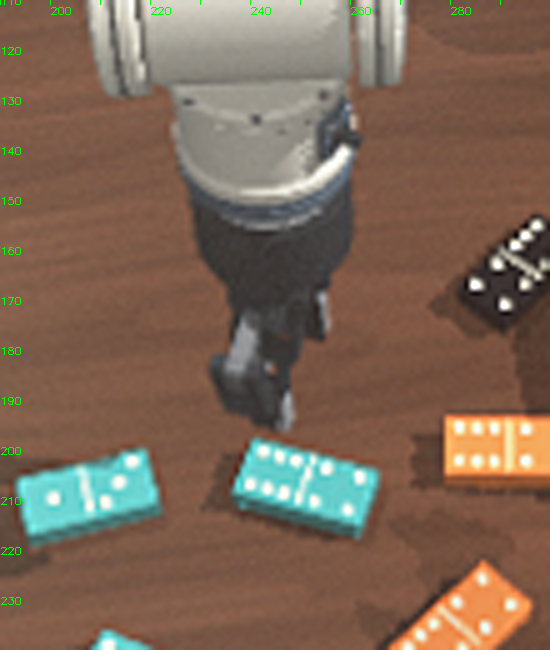

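```bash
python3 - <<'E'
from h import *
for i in range(3):
    print(robot.observe()['position'].round(1)); robot.capture("top")
E
```

```text
[560.7 -41.8 113. ]
[561.3 -40.9 113.3]
[561.6 -40.4 113.5]
```

Request:
drive_tool:
  series: "-1 36 2 0 60; 0 36 0 0 60; 0 25 0 0 60; 0 11 0 0 60; 0 0 0 0 60"

```text
clock: 8.9
position: [563.4, -39.8, 4.9]
eef_rot: [0.382, -0.383, 0.595, -0.594]
force: [0.4, 0.1, 0.0]
width: 51.0
```

Request:
drive_tool:
  series: "0 0 0 0 20; 0 0 0 0 20; 0 0 0 0 20; 0 0 0 0 20"

```text
clock: 9.3
position: [565.1, -40.7, 7.4]
eef_rot: [-0.383, 0.382, -0.595, 0.595]
force: [0.2, 0.1, 4.0]
width: 35.9
```

Request:
drive_tool:
  series: "0 -40 0 0 20; 0 -40 0 0 20; 0 -40 0 0 20; 0 0 0 0 20; 0 0 0 0 20"

```text
clock: 9.8
position: [565.0, -40.8, 127.6]
eef_rot: [-0.383, 0.381, -0.594, 0.596]
force: [-0.6, -0.0, -1.9]
width: 35.8
```

```bash
python3 go.py 635 242.5 125 86.7 20
```

```text
at [565.  -40.8 127.6] psi -24.6 j6 19 -> -66 w 35.8 F [-0.6 -0.  -1.9] t 9.8
-20 0 -4 -0.14 20; -21 0 -1 -0.14 20; -21 0 2 -0.14 20; -20 0 5 -0.14 20; -19 0 8 -0.14 20
-18 0 10 -0.14 20; -17 0 13 -0.14 20; -15 0 15 -0.14 20; -12 0 17 -0.14 20; -10 1 18 -0.14 20
-7 0 19 -0.14 20; -5 1 21 -0.13 20; -2 0 21 -0.14 20; 1 1 21 -0.13 20
```

Request:
drive_tool:
  series: "-20 0 -4 -0.14 20; -21 0 -1 -0.14 20; -21 0 2 -0.14 20; -20 0 5 -0.14 20; -19 0 8 -0.14 20"

```text
clock: 10.3
position: [588.6, 60.5, 124.4]
eef_rot: [-0.563, 0.565, -0.427, 0.425]
force: [-0.2, -0.7, -0.4]
width: 36.3
```

Request:
drive_tool:
  series: "-18 0 10 -0.14 20; -17 0 13 -0.14 20; -15 0 15 -0.14 20; -12 0 17 -0.14 20; -10 1 18 -0.14 20"

```text
clock: 10.8
position: [613.9, 162.0, 123.3]
eef_rot: [-0.676, 0.677, -0.208, 0.206]
force: [0.7, -0.3, -0.8]
width: 35.7
```

Request:
drive_tool:
  series: "-7 0 19 -0.14 20; -5 1 21 -0.13 20; -2 0 21 -0.14 20; 1 1 21 -0.13 20; 0 0 0 0 20"

```text
clock: 11.3
position: [633.8, 245.0, 121.1]
eef_rot: [-0.707, 0.707, -0.02, 0.019]
force: [-0.7, -0.6, -0.3]
width: 36.0
```

Request:
drive_tool:
  series: "0 0 0 0 20; 0 0 0 0 20"

```text
clock: 11.5
position: [633.7, 242.0, 122.2]
eef_rot: [-0.706, 0.707, -0.023, 0.021]
force: [-0.8, 0.4, -0.6]
width: 36.4
```

```bash
python3 go.py 635 242.5 23 86.7 20; python3 - <<'E'
from h import *
sc=robot.capture("scene")
crop("scene",sc,310,100,450,250,5,"e5.png")
E
```

```text
at [633.7 242.  122.2] psi 86.4 j6 -67 -> -66 w 36.4 F [-0.8  0.4 -0.6] t 11.5
0 33 0 -0 20; 1 33 0 -0 20; 0 33 1 -0 20
```

View pics/e5.png

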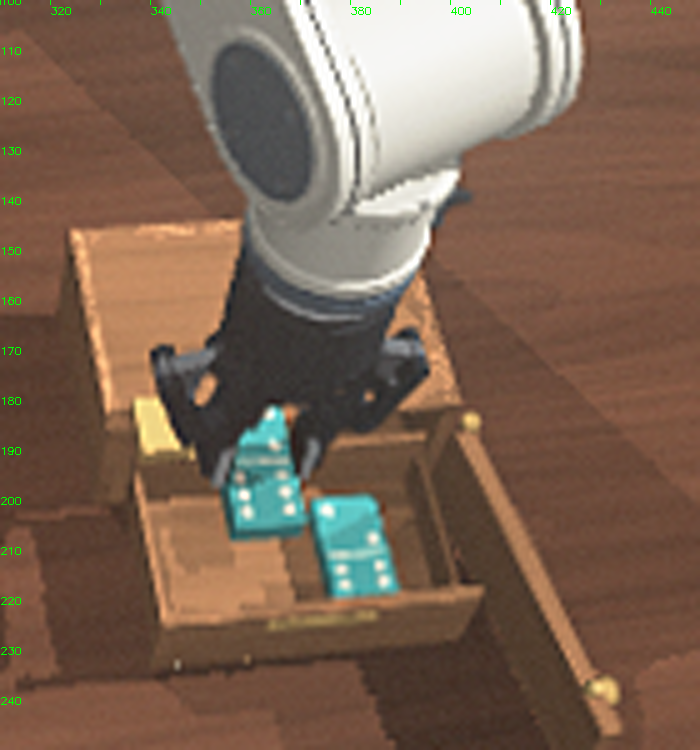

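Request:
drive_tool:
  series: "1 40 0 0 20; 0 30 0 0 20; 0 20 0 0 20; 0 9 0 0 20; 0 0 0 0 20"

```text
clock: 12.05
position: [635.0, 242.2, 23.4]
eef_rot: [-0.707, 0.707, -0.022, 0.021]
force: [0.4, -0.3, -0.1]
width: 36.1
```

Request:
drive_tool:
  series: "0 1 0 0 20; 0 0 0 0 20; 0 0 0 0 54; 0 0 0 0 54; 0 0 0 0 54"

```text
clock: 12.55
position: [635.8, 243.2, 23.9]
eef_rot: [0.707, -0.707, 0.021, -0.021]
force: [0.8, 0.7, 0.2]
width: 45.7
```

Request:
drive_tool:
  series: "0 -20 0 0 54; 0 -35 0 0 54; 0 -40 0 0 54; 0 -10 0 0 60; 0 0 0 0 60"

```text
clock: 13.05
position: [636.9, 243.5, 130.8]
eef_rot: [0.707, -0.706, 0.02, -0.023]
force: [0.0, -0.4, -0.7]
width: 51.1
```

```bash
python3 - <<'E'
from h import *
im=robot.capture("top");sc=robot.capture("scene")
for d in doms(im): print(d)
crop("scene",sc,310,100,450,250,5,"e6.png")
E
python3 go.py 551.8 -161.8 120 8 60; 
```

```text
(551.9, -162.0, 78, 38, -82.9, [343.0, 219.0])
(681.7, -163.9, 78, 39, -33.9, [343.0, 177.0])
at [634.8 242.8 127.4] psi 86.6 j6 -67 -> -24 w 51.0 F [ 0.   0.6 -0.9] t 13.2
-5 1 -37 0.12 60; -1 1 -38 0.13 60; 4 1 -37 0.12 60; 8 1 -37 0.13 60; 13 0 -35 0.12 60
17 1 -33 0.13 60; 22 0 -31 0.12 60; 25 1 -28 0.13 60; 28 0 -25 0.12 60; 31 1 -21 0.13 60
34 0 -16 0.12 60
```

View pics/e6.png

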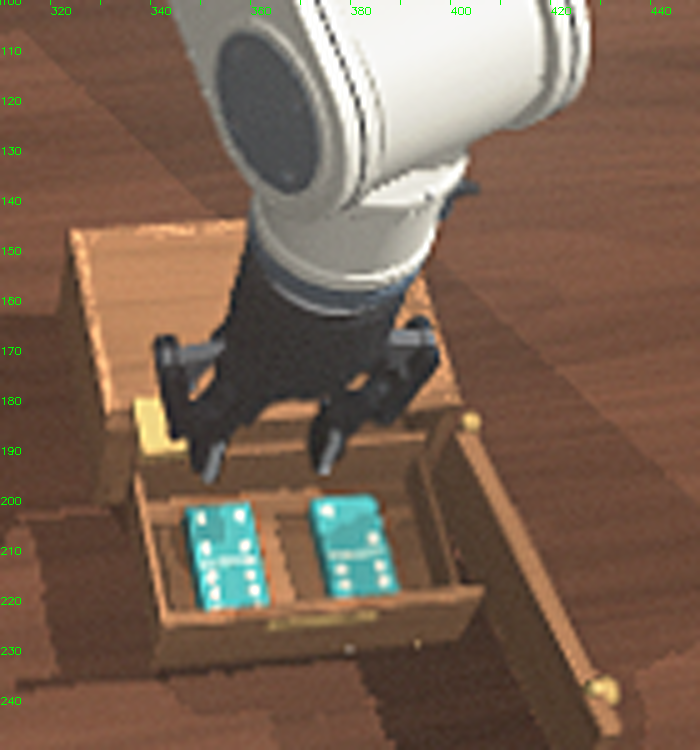

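Two lie flat in the tray, at scene (352,206) and (377,205). Next: domino B.

Request:
drive_tool:
  series: "-5 1 -37 0.12 60; -1 1 -38 0.13 60; 4 1 -37 0.12 60; 8 1 -37 0.13 60; 13 0 -35 0.12 60"

```text
clock: 13.65
position: [595.3, 57.7, 122.0]
eef_rot: [-0.665, 0.667, -0.239, 0.236]
force: [0.0, -0.1, 0.1]
width: 51.2
```

Request:
drive_tool:
  series: "17 1 -33 0.13 60; 22 0 -31 0.12 60; 25 1 -28 0.13 60; 28 0 -25 0.12 60; 31 1 -21 0.13 60"

```text
clock: 14.15
position: [557.5, -125.7, 119.3]
eef_rot: [-0.559, 0.56, -0.433, 0.431]
force: [0.3, -0.1, -0.5]
width: 51.3
```

Request:
drive_tool:
  series: "34 0 -16 0.12 60; 0 0 0 0 60; 0 0 0 0 60; 0 0 0 0 60; 0 0 0 0 60"

```text
clock: 14.65
position: [552.5, -160.3, 120.7]
eef_rot: [-0.534, 0.535, -0.463, 0.463]
force: [0.5, -0.1, 0.9]
width: 51.2
```

```bash
python3 - <<'E'
from h import *
sc=robot.capture("scene")
for d in doms(sc,n="scene"): print(d)
E
python3 go.py 551.8 -161.8 6 7.5 60; 
```

```text
(686.0, -163.8, 78, 42, -33.3, [210.0, 251.0])
(626.6, 248.4, 64, 37, -4.8, [355.0, 211.0])
(557.3, -162.8, 75, 43, -82.4, [207.0, 209.0])
(631.2, 321.7, 63, 39, -4.0, [380.0, 209.0])
at [ 552.7 -160.3  121. ] psi 8.2 j6 -26 -> -24 w 51.3 F [0.8 0.1 0.4] t 14.7
0 38 0 0 60; 1 38 -1 0.01 60; 0 39 0 0 60
```

Request:
drive_tool:
  series: "1 40 0 0.01 60; 0 35 -1 0 60; 0 25 0 0 60; 0 15 0 0 60; 0 0 0 0 60"

```text
clock: 15.2
position: [550.7, -161.6, 4.5]
eef_rot: [-0.531, 0.532, -0.467, 0.465]
force: [0.6, 0.5, 0.6]
width: 51.5
```

Request:
drive_tool:
  series: "0 0 0 0 20; 0 0 0 0 20; 0 0 0 0 20; 0 0 0 0 20"

```text
clock: 15.6
position: [552.5, -162.9, 7.3]
eef_rot: [0.532, -0.531, 0.466, -0.467]
force: [0.0, -0.0, -0.5]
width: 35.7
```

Request:
drive_tool:
  series: "0 -40 0 0 20; 0 -40 0 0 20; 0 -40 0 0 20; 0 0 0 0 20; 0 0 0 0 20"

```text
clock: 16.1
position: [552.4, -162.9, 127.7]
eef_rot: [0.532, -0.531, 0.465, -0.467]
force: [0.3, -1.1, -2.0]
width: 36.2
```

```bash
python3 go.py 638 316.5 125 86.7 20
```

```text
at [ 552.4 -162.9  127.7] psi 7.5 j6 -25 -> -60 w 36.2 F [ 0.3 -1.1 -2. ] t 16.1
-36 0 11 -0.11 20; -34 0 15 -0.11 20; -32 0 19 -0.11 20; -30 0 22 -0.11 20; -27 0 26 -0.1 20
-25 0 28 -0.11 20; -22 0 31 -0.1 20; -18 0 33 -0.11 20; -15 1 34 -0.1 20; -11 0 36 -0.11 20
-7 1 37 -0.1 20; -4 0 37 -0.11 20; 1 1 37 -0.1 20
```

Request:
drive_tool:
  series: "-36 0 11 -0.11 20; -34 0 15 -0.11 20; -32 0 19 -0.11 20; -30 0 22 -0.11 20; -27 0 26 -0.1 20"

```text
clock: 16.6
position: [583.7, 22.4, 124.5]
eef_rot: [-0.637, 0.638, -0.307, 0.305]
force: [0.3, -0.7, -1.5]
width: 35.8
```

Request:
drive_tool:
  series: "-25 0 28 -0.11 20; -22 0 31 -0.1 20; -18 0 33 -0.11 20; -15 1 34 -0.1 20; -11 0 36 -0.11 20"

```text
clock: 17.1
position: [616.6, 207.2, 123.1]
eef_rot: [-0.695, 0.696, -0.13, 0.127]
force: [0.3, -0.6, -0.4]
width: 36.1
```

Request:
drive_tool:
  series: "-7 1 37 -0.1 20; -4 0 37 -0.11 20; 1 1 37 -0.1 20; 0 0 0 0 20; 0 0 0 0 20"

```text
clock: 17.6
position: [636.3, 316.4, 121.0]
eef_rot: [-0.706, 0.707, -0.022, 0.02]
force: [0.1, 0.8, -1.0]
width: 35.9
```

Request:
drive_tool:
  series: "0 0 0 0 20; 0 0 0 0 20"

```text
clock: 17.8
position: [637.2, 314.8, 122.6]
eef_rot: [-0.706, 0.707, -0.022, 0.021]
force: [-0.0, -0.4, -1.0]
width: 36.2
```

```bash
python3 go.py 638 316.5 38 86.7 20; python3 - <<'E'
from h import *
sc=robot.capture("scene")
crop("scene",sc,310,100,450,250,5,"e7.png")
E
```

```text
at [637.2 314.8 122.6] psi 86.5 j6 -61 -> -60 w 36.2 F [-0.  -0.4 -1. ] t 17.8
0 28 1 -0 20; 0 28 0 -0 20; 1 29 1 -0 20
```

View pics/e7.png

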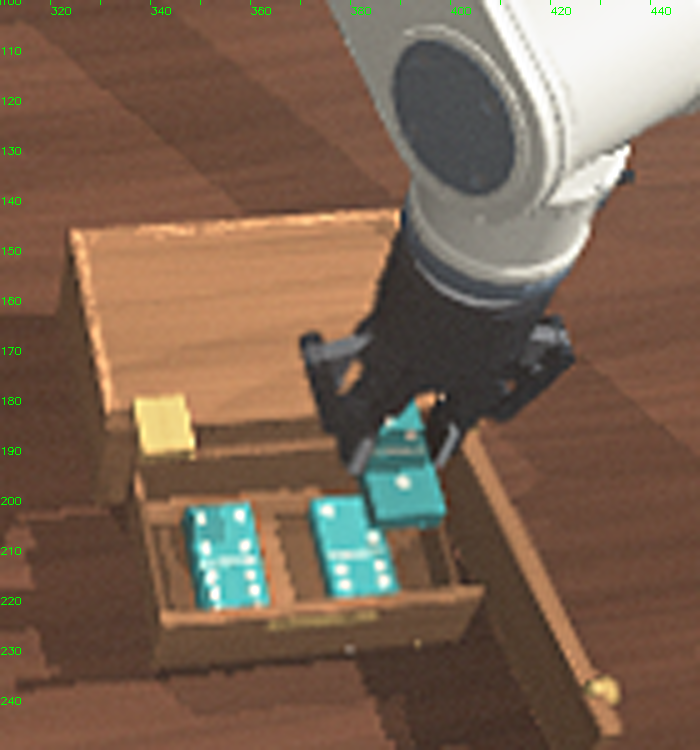

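Request:
drive_tool:
  series: "1 40 1 0 20; 0 25 0 0 20; 0 13 0 0 20; 0 5 0 0 20; 0 0 0 0 20"

```text
clock: 18.35
position: [638.9, 316.8, 40.4]
eef_rot: [-0.707, 0.707, -0.021, 0.021]
force: [0.8, -0.9, -0.7]
width: 36.0
```

Request:
drive_tool:
  series: "0 2 0 0 20; 0 0 0 0 20; 0 0 0 0 54; 0 0 0 0 54; 0 0 0 0 54"

```text
clock: 18.85
position: [638.9, 317.3, 38.8]
eef_rot: [0.707, -0.707, 0.021, -0.021]
force: [0.3, -0.5, 0.8]
width: 46.3
```

Request:
drive_tool:
  series: "0 -20 0 0 54; 0 -35 0 0 54; 0 -30 0 0 54; 0 -10 0 0 60; 0 0 0 0 60"

```text
clock: 19.35
position: [640.0, 317.8, 136.5]
eef_rot: [0.708, -0.706, 0.02, -0.023]
force: [-0.4, 0.1, 0.0]
width: 51.0
```

```bash
python3 - <<'E'
from h import *
im=robot.capture("top");sc=robot.capture("scene")
for d in doms(im): print(d)
crop("scene",sc,310,100,450,250,5,"e8.png")
crop("top",im,300,140,370,240,6,"e9.png")
E
python3 go.py 681 -163.7 120 56.5 60; 
```

```text
(637.9, 246.2, 76, 39, -5.5, [211.0, 191.0])
(681.7, -163.9, 78, 39, -33.9, [343.0, 177.0])
at [638.2 316.9 133. ] psi 86.6 j6 -61 -> -70 w 51.2 F [-0.3 -0.2 -0.8] t 19.4
5 1 -37 0.04 60; 7 1 -36 0.04 60; 8 1 -36 0.04 60; 10 1 -36 0.04 60; 11 1 -35 0.04 60
13 1 -35 0.04 60; 14 1 -34 0.04 60; 16 1 -34 0.04 60; 17 1 -33 0.04 60; 18 1 -33 0.04 60
19 1 -32 0.04 60; 21 1 -31 0.04 60; 22 1 -29 0.04 60
```

View pics/e8.png

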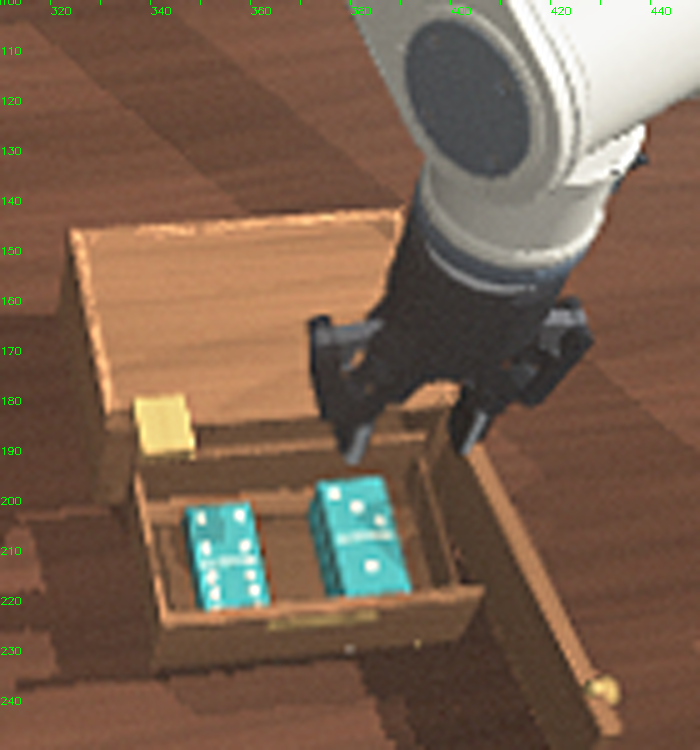

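View pics/e9.png

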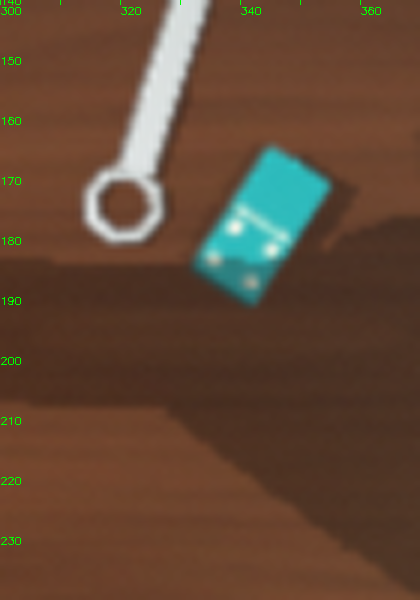

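Request:
drive_tool:
  series: "5 1 -37 0.04 60; 7 1 -36 0.04 60; 8 1 -36 0.04 60; 10 1 -36 0.04 60; 11 1 -35 0.04 60"

```text
clock: 19.95
position: [652.9, 131.2, 126.2]
eef_rot: [-0.701, 0.701, -0.093, 0.091]
force: [1.0, 0.1, -0.2]
width: 51.3
```

Request:
drive_tool:
  series: "13 1 -35 0.04 60; 14 1 -34 0.04 60; 16 1 -34 0.04 60; 17 1 -33 0.04 60; 18 1 -33 0.04 60"

```text
clock: 20.45
position: [670.2, -54.1, 121.1]
eef_rot: [-0.688, 0.689, -0.163, 0.16]
force: [0.9, 0.2, 0.1]
width: 51.3
```

Request:
drive_tool:
  series: "19 1 -32 0.04 60; 21 1 -31 0.04 58; 22 1 -29 0.04 58; 0 0 0 0 58; 0 0 0 0 58"

```text
clock: 20.95
position: [680.5, -163.7, 118.3]
eef_rot: [0.677, -0.677, 0.204, -0.201]
force: [-0.3, 0.7, 0.1]
width: 49.1
```

Request:
drive_tool:
  series: "0 0 0 0 58; 0 0 0 0 58"

```text
clock: 21.15
position: [681.4, -161.8, 119.7]
eef_rot: [0.678, -0.678, 0.202, -0.201]
force: [0.1, 0.4, 0.2]
width: 49.7
```

```bash
python3 - <<'E'
from h import *
sc=robot.capture("scene")
for d in doms(sc,n="scene"): print(d)
crop("scene",sc,180,160,290,270,5,"e10.png")
E
python3 go.py 681.2 -163.7 6 56.5 60; 
```

```text
(686.2, -163.9, 78, 42, -33.3, [210.0, 251.0])
(626.6, 248.5, 64, 38, -4.8, [355.0, 211.0])
(625.7, 324.7, 74, 47, -4.2, [381.0, 207.0])
at [ 681.6 -161.9  120. ] psi 56.9 j6 -71 -> -70 w 49.6 F [0.6 0.4 0.1] t 21.2
0 38 -1 0 60; 0 38 0 0 60; 1 38 -1 0.01 60
```

View pics/e10.png

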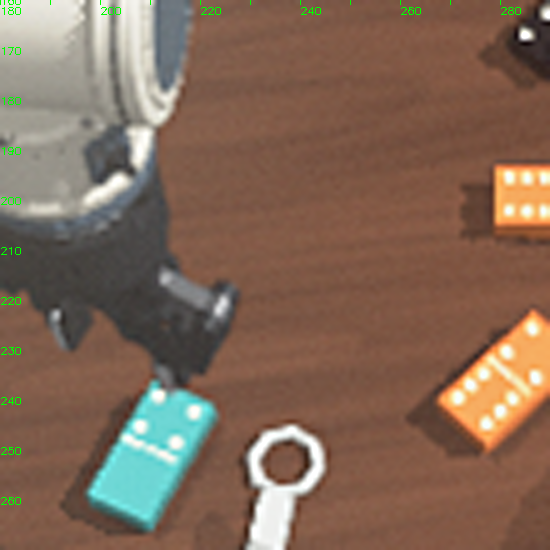

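Request:
drive_tool:
  series: "1 40 -1 0 58; 0 35 -1 0 58; 0 25 0 0 58; 0 14 0 0 58; 0 0 0 0 58"

```text
clock: 21.7
position: [680.2, -164.4, 4.3]
eef_rot: [-0.678, 0.678, -0.203, 0.2]
force: [-0.5, 0.1, 0.1]
width: 49.5
```

Request:
drive_tool:
  series: "0 0 0 0 20; 0 0 0 0 20; 0 0 0 0 20; 0 0 0 0 20"

```text
clock: 22.1
position: [682.2, -165.7, 7.5]
eef_rot: [0.678, -0.678, 0.202, -0.203]
force: [0.1, -0.3, -0.7]
width: 36.2
```

Request:
drive_tool:
  series: "0 -40 0 0 20; 0 -40 0 0 20; 0 -40 0 0 20; 0 0 0 0 20; 0 0 0 0 20"

```text
clock: 22.6
position: [682.3, -165.8, 128.0]
eef_rot: [0.678, -0.678, 0.201, -0.203]
force: [0.5, 0.5, -2.0]
width: 36.2
```

```bash
python3 go.py 635 243.5 125 86.7 20
```

```text
at [ 682.3 -165.8  128. ] psi 56.8 j6 -71 -> -66 w 36.2 F [ 0.5  0.5 -2. ] t 22.6
-24 0 29 -0.05 20; -23 0 30 -0.05 20; -21 0 31 -0.05 20; -19 0 32 -0.05 20; -18 0 33 -0.05 20
-16 1 34 -0.05 20; -14 0 34 -0.04 20; -13 1 35 -0.05 20; -11 0 36 -0.04 20; -10 1 36 -0.05 20
-8 0 37 -0.04 20
```

Request:
drive_tool:
  series: "-24 0 29 -0.05 20; -23 0 30 -0.05 20; -21 0 31 -0.05 20; -19 0 32 -0.05 20; -18 0 33 -0.05 20"

```text
clock: 23.1
position: [658.3, 22.2, 124.3]
eef_rot: [-0.697, 0.698, -0.117, 0.114]
force: [1.5, 0.1, -1.4]
width: 36.0
```

Request:
drive_tool:
  series: "-16 1 34 -0.05 20; -14 0 34 -0.04 20; -13 1 35 -0.05 20; -11 0 36 -0.04 20; -10 1 36 -0.05 20"

```text
clock: 23.6
position: [637.3, 207.5, 121.2]
eef_rot: [-0.706, 0.707, -0.036, 0.034]
force: [0.1, 0.1, 0.1]
width: 35.9
```

Request:
drive_tool:
  series: "-8 0 37 -0.04 20; 0 0 0 0 20; 0 0 0 0 20; 0 0 0 0 20; 0 0 0 0 20"

```text
clock: 24.1
position: [634.5, 242.6, 122.7]
eef_rot: [-0.707, 0.707, -0.022, 0.021]
force: [-0.4, -1.0, 0.3]
width: 35.7
```

```bash
python3 - <<'E'
from h import *
sc=robot.capture("scene")
crop("scene",sc,310,100,450,250,5,"e11.png")
E
python3 go.py 635 243.5 38 86.7 20
```

```text
at [634.7 242.7 122.9] psi 86.5 j6 -67 -> -66 w 36.0 F [ 0.3 -0.  -0.9] t 24.1
0 28 0 -0 20; 0 28 0 -0 20; 0 29 1 -0 20
```

View pics/e11.png

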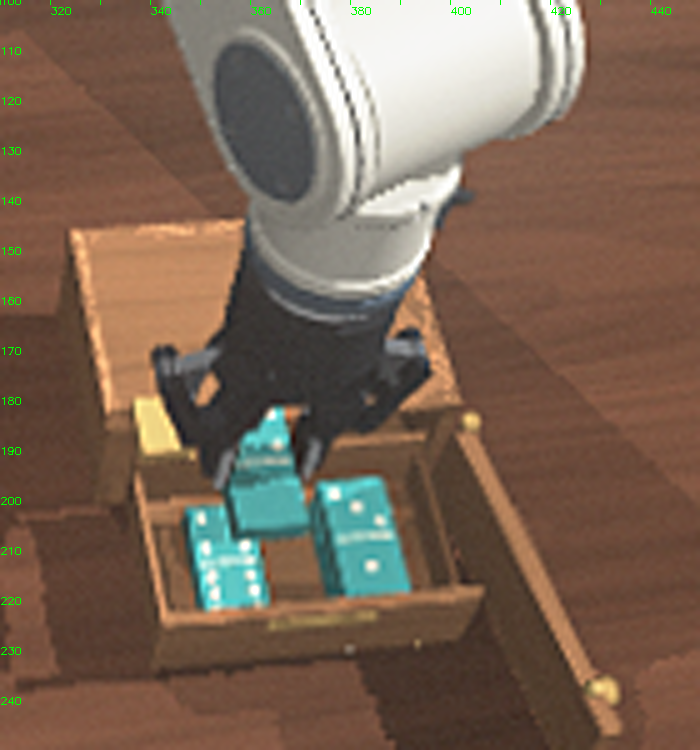

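Request:
drive_tool:
  series: "0 40 1 0 20; 0 25 0 0 20; 0 14 0 0 20; 0 5 0 0 20; 0 0 0 0 20"

```text
clock: 24.65
position: [634.9, 244.6, 39.2]
eef_rot: [-0.707, 0.707, -0.022, 0.021]
force: [-0.1, -0.9, 0.2]
width: 36.2
```

Request:
drive_tool:
  series: "0 2 0 0 20; 0 0 0 0 20; 0 0 0 0 54; 0 0 0 0 54; 0 0 0 0 54"

```text
clock: 25.15
position: [635.0, 245.2, 37.8]
eef_rot: [0.707, -0.707, 0.021, -0.021]
force: [0.3, 0.6, -0.3]
width: 45.9
```

Request:
drive_tool:
  series: "0 -20 0 0 54; 0 -35 0 0 54; 0 -30 0 0 54; 0 -10 0 0 60; 0 0 0 0 60"

```text
clock: 25.65
position: [635.8, 245.4, 134.2]
eef_rot: [0.707, -0.706, 0.02, -0.022]
force: [0.2, 0.8, -0.1]
width: 51.1
```

```bash
python3 - <<'E'
from h import *
im=robot.capture("top");sc=robot.capture("scene")
for d in doms(im): print(d)
crop("scene",sc,310,100,450,250,5,"e12.png")
E
python3 go.py 760 282 130 0 100; 
```

```text
at [634.  244.8 131.3] psi 86.6 j6 -66 -> 20 w 51.2 F [ 0.3 -0.3 -0.2] t 25.8
11 0 4 0.14 100; 11 0 6 0.14 100; 10 0 7 0.14 100; 9 0 8 0.14 100; 7 0 9 0.14 100
6 0 10 0.14 100; 4 0 11 0.13 100; 3 0 12 0.14 100; 1 0 12 0.13 100; 0 1 12 0.14 100
-2 0 12 0.13 100
```

View pics/e12.png

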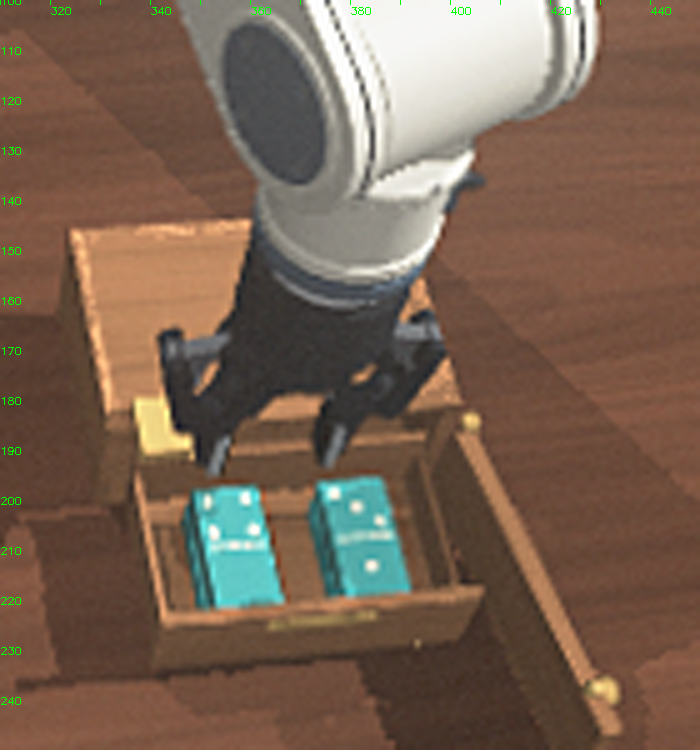

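Request:
drive_tool:
  series: "11 0 4 0.14 100; 11 0 6 0.14 100; 10 0 7 0.14 100; 9 0 8 0.14 100; 7 0 9 0.14 100"

```text
clock: 26.25
position: [691.5, 261.2, 129.6]
eef_rot: [-0.655, 0.657, -0.265, 0.263]
force: [-0.7, 0.7, 0.1]
width: 85.4
```

Request:
drive_tool:
  series: "6 0 10 0.14 100; 4 0 11 0.13 100; 3 0 12 0.14 100; 1 0 12 0.13 100; 0 1 12 0.14 100"

```text
clock: 26.75
position: [748.7, 278.7, 128.4]
eef_rot: [-0.529, 0.532, -0.468, 0.467]
force: [0.0, 0.4, -0.4]
width: 85.1
```

Request:
drive_tool:
  series: "-2 0 15 0.16 100; 0 0 0 0 100; 0 0 0 0 100; 0 0 0 0 100; 0 0 0 0 100"

```text
out of range; nothing moved
```

Request:
drive_tool:
  series: "0 0 6 0.14 100; 0 0 6 0.05 100; 0 0 0 0 100; 0 0 0 0 100; 0 0 0 0 100"

```text
clock: 27.25
position: [760.6, 279.5, 130.2]
eef_rot: [0.485, -0.486, 0.515, -0.514]
force: [-0.2, -0.2, -0.8]
width: 85.5
```

```bash
python3 - <<'E'
from h import *
im=robot.capture("top");sc=robot.capture("scene")
crop("scene",sc,310,100,450,250,5,"f1.png")
cv2.imwrite("pics/f0.png",im[:,:,::-1])
E
python3 go.py 768 277 10 -3.3 100; 
```

```text
at [760.9 279.7 130.9] psi -3.3 j6 23 -> 23 w 85.3 F [-0.1  0.2 -0.1] t 27.4
1 30 2 -0 100; 0 30 2 -0 100; 1 30 2 -0 100; 0 31 1 -0 100
```

View pics/f1.png

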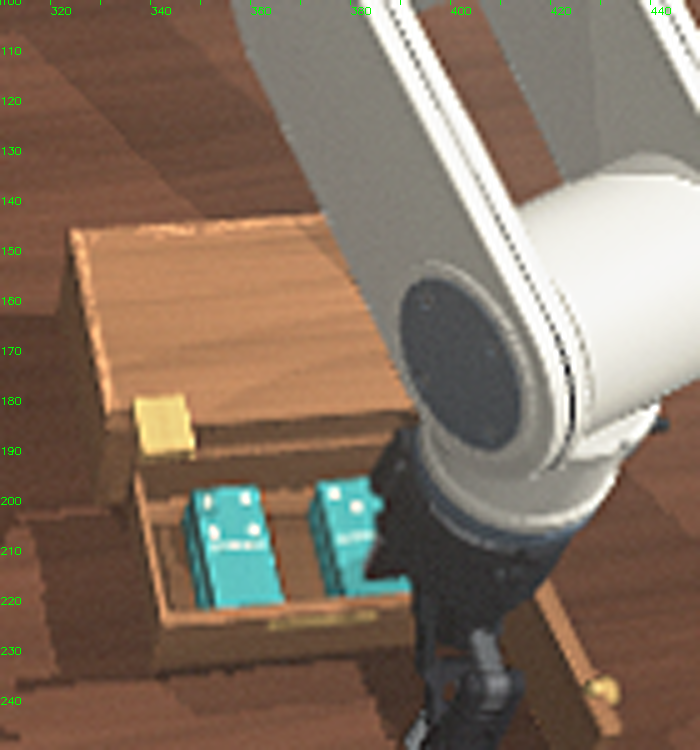

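View pics/f0.png

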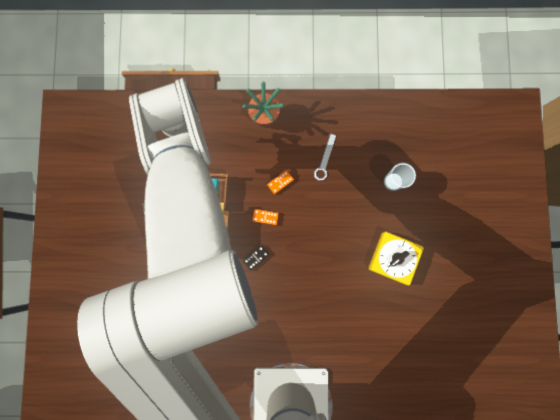

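```bash
python3 - <<'E'
from h import *
for X in (57,65,42):
  for z in (130,143,160,180,200,220): print(X,z,pj("scene",[(760-X,282,z)]).round(0), pj("scene",[(760+X,277,z)]).round(0))
E
```

```text
57 130 [[383. 213.]] [[394. 254.]]
57 143 [[384. 210.]] [[395. 252.]]
57 160 [[386. 207.]] [[397. 249.]]
57 180 [[387. 202.]] [[400. 246.]]
57 200 [[389. 198.]] [[402. 242.]]
57 220 [[391. 194.]] [[404. 238.]]
65 130 [[382. 210.]] [[395. 257.]]
65 143 [[383. 207.]] [[396. 255.]]
65 160 [[385. 204.]] [[398. 252.]]
65 180 [[386. 200.]] [[401. 249.]]
65 200 [[388. 195.]] [[403. 245.]]
65 220 [[390. 191.]] [[405. 241.]]
42 130 [[384. 218.]] [[392. 249.]]
42 143 [[386. 215.]] [[394. 246.]]
42 160 [[387. 212.]] [[395. 243.]]
42 180 [[389. 208.]] [[398. 240.]]
42 200 [[391. 203.]] [[400. 236.]]
42 220 [[393. 199.]] [[402. 232.]]
```

```bash
python3 go.py 725 275 110 86.7 0
```

```text
at [760.9 279.7 130.9] psi -3.3 j6 23 -> -66 w 85.3 F [-0.1  0.2 -0.1] t 27.4
1 2 -3 -0.13 0; 0 2 -3 -0.13 0; 0 2 -3 -0.13 0; -1 2 -3 -0.13 0; -1 2 -3 -0.13 0
-1 2 -3 -0.13 0; -2 1 -2 -0.13 0; -2 2 -2 -0.13 0; -2 1 -2 -0.13 0; -3 2 -2 -0.13 0
-3 1 -1 -0.14 0; -2 2 -1 -0.13 0
```

Request:
drive_tool:
  series: "1 2 -3 -0.13 0; 0 2 -3 -0.13 0; 0 2 -3 -0.13 0; -1 2 -3 -0.13 0; -1 2 -3 -0.13 0"

```text
clock: 27.85
position: [745.8, 277.6, 121.4]
eef_rot: [0.625, -0.625, 0.331, -0.331]
force: [-1.0, -0.9, 0.1]
width: 12.4
```

Request:
drive_tool:
  series: "-1 2 -3 -0.13 0; -2 1 -2 -0.13 0; -2 2 -2 -0.13 0; -2 1 -2 -0.13 0; -3 2 -2 -0.13 0"

```text
clock: 28.35
position: [730.9, 275.8, 113.6]
eef_rot: [0.698, -0.698, 0.114, -0.114]
force: [-0.9, 0.0, -0.2]
width: -0.2
```

Request:
drive_tool:
  series: "-3 1 -1 -0.14 0; -2 2 -1 -0.13 0; 0 40 0 0 0; 0 28 0 0 0; 0 0 0 0 0"

```text
clock: 28.85
position: [722.2, 274.0, 37.5]
eef_rot: [-0.706, 0.708, -0.024, 0.018]
force: [0.1, -0.1, -0.8]
width: 0.1
```

Request:
drive_tool:
  series: "0 0 0 0 0; 0 0 0 0 0"

```text
clock: 29.05
position: [727.1, 275.7, 44.6]
eef_rot: [0.707, -0.706, 0.02, -0.022]
force: [1.1, 0.6, 0.5]
width: -0.1
```

```bash
python3 - <<'E'
from h import *
sc=robot.capture("scene")
crop("scene",sc,310,100,450,260,5,"g1.png")
E
python3 go.py 600 282 40 86.7 0; 
```

```text
at [727.2 275.7  44.8] psi 86.6 j6 -67 -> -62 w 0.0 F [0.3 0.5 0.4] t 29.1
-32 1 0 -0 0; -32 1 0 -0 0; -32 1 -1 -0 0; -31 2 0 -0 0
```

View pics/g1.png

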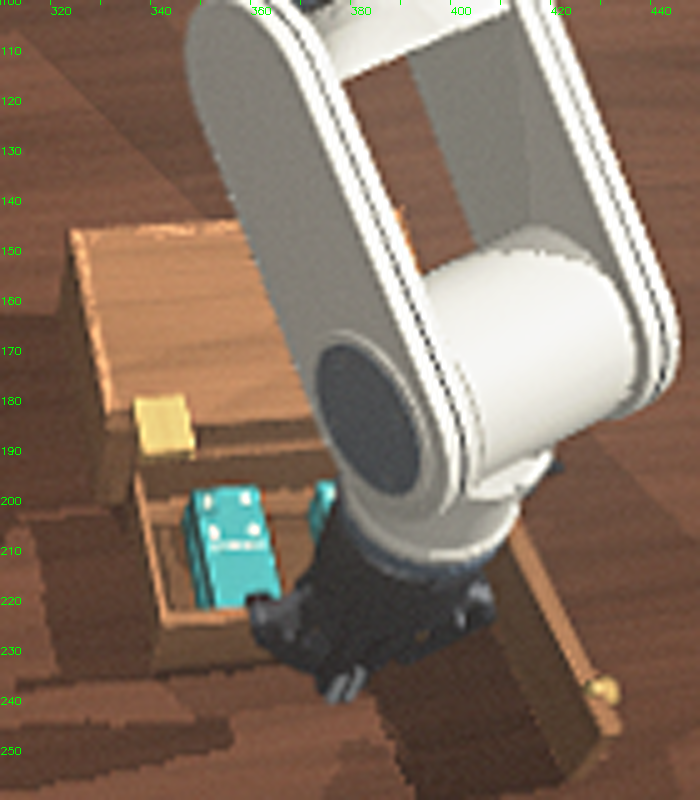

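Request:
drive_tool:
  series: "-12 4 0 0 0; -8 0 0 0 0; -6 0 0 0 0; -6 0 0 0 0; -6 0 0 0 0"

```text
clock: 29.6
position: [688.3, 277.6, 39.3]
eef_rot: [0.707, -0.707, 0.02, -0.022]
force: [1.3, -0.3, 2.1]
width: -0.1
```

Request:
drive_tool:
  series: "-8 0 0 0 0; -8 0 0 0 0; -8 0 0 0 0; -8 0 0 0 0; -8 0 0 0 0"

```text
clock: 30.1
position: [647.2, 279.8, 38.3]
eef_rot: [-0.707, 0.707, -0.021, 0.021]
force: [1.6, -0.0, 1.0]
width: 0.2
```

Request:
drive_tool:
  series: "-8 0 0 0 0; -8 0 0 0 0; -8 0 0 0 0; -8 0 0 0 0; -4 0 0 0 0"

```text
clock: 30.6
position: [610.8, 281.9, 38.1]
eef_rot: [-0.707, 0.707, -0.021, 0.021]
force: [0.9, -1.0, -0.7]
width: -0.2
```

```bash
python3 - <<'E'
from h import *
sc=robot.capture("scene")
crop("scene",sc,310,100,450,260,5,"g2.png")
E
python3 go.py 587.5 282 40 86.7 0; 
```

```text
at [610.3 281.9  38. ] psi 86.6 j6 -63 -> -61 w -0.1 F [0.1 0.4 0.1] t 30.6
-23 -2 -1 -0 0
```

View pics/g2.png

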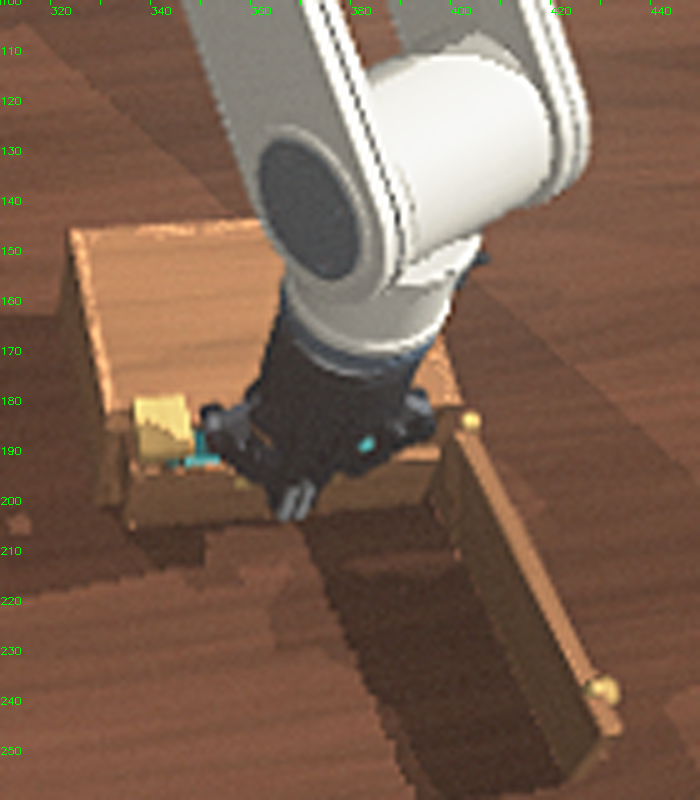

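Request:
drive_tool:
  series: "-6 0 0 0 0; -5 0 0 0 0; -3 0 0 0 0; -2 0 0 0 0; -2 0 0 0 0"

```text
clock: 31.15
position: [593.9, 283.0, 38.2]
eef_rot: [0.707, -0.707, 0.021, -0.021]
force: [0.4, 0.2, -0.8]
width: 0.3
```

Request:
drive_tool:
  series: "-2 0 0 0 0; -1 0 0 0 0; 0 0 0 0 0; 0 0 0 0 0"

```text
clock: 31.55
position: [590.8, 283.2, 38.3]
eef_rot: [-0.707, 0.707, -0.021, 0.021]
force: [0.7, -0.1, 0.3]
width: -0.0
```

Request:
drive_tool:
  series: "-2 0 0 0 0; -1 0 0 0 0; -1 0 0 0 0; 0 0 0 0 0"

```text
clock: 31.95
position: [589.3, 283.6, 38.8]
eef_rot: [0.707, -0.706, 0.019, -0.023]
force: [7.3, -1.8, -2.8]
width: -0.2
```

Request:
drive_tool:
  series: "-1 0 0 0 0; -1 0 0 0 0; 0 0 0 0 0; 0 0 0 0 0"

```text
clock: 32.35
position: [588.6, 283.9, 39.3]
eef_rot: [0.707, -0.706, 0.019, -0.024]
force: [10.9, -2.0, -3.3]
width: -0.4
```

Request:
drive_tool:
  series: "-2 0 0 0 0; -2 0 0 0 0; 0 0 0 0 0; 0 0 0 0 0"

```text
clock: 32.75
position: [588.7, 284.0, 39.5]
eef_rot: [0.708, -0.705, 0.016, -0.026]
force: [26.2, -5.3, -14.4]
width: 0.1
```

```bash
python3 - <<'E'
from h import *
sc=robot.capture("scene")
crop("scene",sc,310,130,450,230,5,"g3.png")
o=robot.observe(); print(o['position'],o['force'],o['ft_torque'])
E
```

```text
[588.6947389  283.97684069  39.48585013] [ 25.90138287  -4.68453679 -13.22874605] [-0.70612972 -3.76565372 -0.02754928]
```

View pics/g3.png

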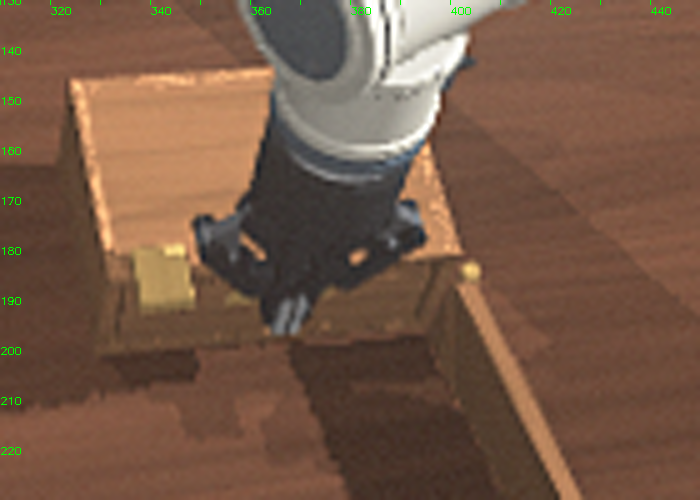

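Request:
drive_tool:
  series: "5 0 0 0 0; 10 0 0 0 0; 0 -32 0 0 0; 0 0 0 0 0; 0 0 0 0 0"

```text
clock: 33.3
position: [596.2, 283.1, 70.8]
eef_rot: [0.707, -0.707, 0.021, -0.021]
force: [0.1, 0.8, 0.3]
width: -0.1
```

Request:
drive_tool:
  series: "-6 0 0 0 0; -2 0 0 0 0; -2 0 0 0 0; 0 0 0 0 0; 0 0 0 0 0"

```text
clock: 33.8
position: [588.3, 283.2, 69.7]
eef_rot: [0.707, -0.707, 0.019, -0.023]
force: [11.1, -2.9, -6.0]
width: -0.0
```

```bash
python3 - <<'E'
from h import *
o=robot.observe(); print(o['position'],o['force'],o['ft_torque'])
E
```

```text
[588.32929117 283.16017466  69.70627657] [11.11125584 -2.92164412 -5.99086159] [-0.47394058 -2.0472382   0.02880296]
```

Request:
drive_tool:
  series: "10 0 0 0 0; 15 0 0 0 0; 0 30 0 0 0; 0 27 0 0 0; 0 0 0 0 0"

```text
clock: 34.3
position: [608.5, 281.4, 9.6]
eef_rot: [-0.706, 0.708, -0.023, 0.019]
force: [0.6, 0.2, -1.1]
width: -0.0
```

Request:
drive_tool:
  series: "-10 0 0 0 0; -4 0 0 0 0; -3 0 0 0 0; -2 0 0 0 0; 0 0 0 0 0"

```text
clock: 34.8
position: [593.2, 283.7, 14.8]
eef_rot: [0.707, -0.706, 0.02, -0.022]
force: [2.4, -0.4, 3.4]
width: 0.2
```

Request:
drive_tool:
  series: "-2 0 0 0 0; -2 0 0 0 0; -1 0 0 0 0; 0 0 0 0 0; 0 0 0 0 0"

```text
clock: 35.3
position: [591.7, 284.7, 16.3]
eef_rot: [0.708, -0.705, 0.018, -0.024]
force: [9.2, -0.7, 9.7]
width: 0.0
```

```bash
python3 - <<'E'
from h import *
o=robot.observe(); print(o['position'],o['force'],o['ft_torque'])
E
```

```text
[591.7209311  284.72877774  16.31282574] [ 9.20159537 -0.73077828  9.69169307] [-0.05324181 -0.98257787 -0.05880316]
```

Request:
drive_tool:
  series: "10 0 0 0 0; 18 -20 0 0 0; 0 -12 0 0 0; 0 0 0 0 0; 0 0 0 0 0"

```text
clock: 35.8
position: [613.8, 281.6, 45.0]
eef_rot: [-0.707, 0.707, -0.022, 0.021]
force: [-0.3, -0.0, -0.2]
width: -0.0
```

```bash
python3 - <<'E'
from h import *
o=robot.observe(); print(o['position'],o['force'],o['ft_torque'])
sc=robot.capture("scene")
crop("scene",sc,320,160,420,225,8,"g4.png")
E
```

```text
[613.79477394 281.5684095   44.95433928] [-0.27077246 -0.02129954 -0.2455153 ] [ 0.04729886  0.00169713 -0.04853006]
```

View pics/g4.png

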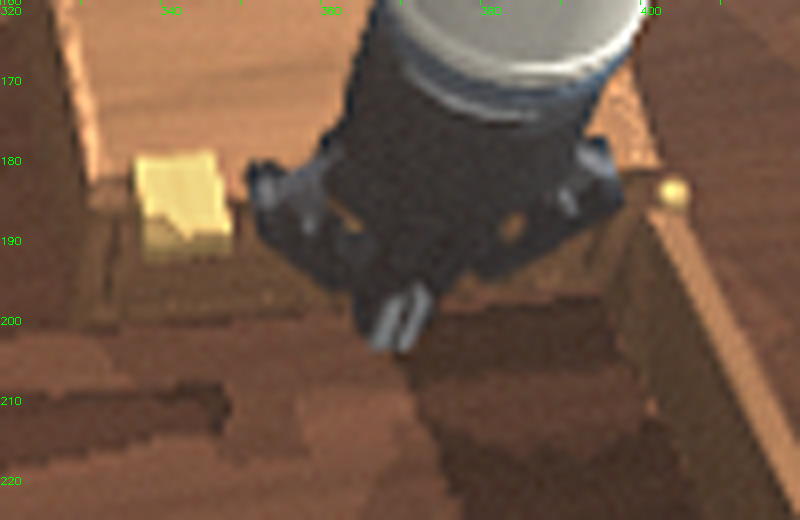

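Request:
drive_tool:
  series: "-12 -6 0 0 0; -13 0 0 0 0; 10 0 0 0 0; 0 0 0 0 0; 0 0 0 0 0"

```text
clock: 36.35
position: [599.7, 282.7, 51.2]
eef_rot: [-0.707, 0.707, -0.021, 0.021]
force: [-0.9, -0.2, 0.2]
width: 0.0
```

Request:
drive_tool:
  series: "5 0 0 0 0; 0 -6 0 0 0; 0 0 0 0 0; 0 0 0 0 0"

```text
clock: 36.75
position: [605.2, 282.4, 57.6]
eef_rot: [0.707, -0.707, 0.021, -0.021]
force: [1.2, 0.2, 0.9]
width: 0.1
```

Request:
drive_tool:
  series: "-7 0 0 0 0; -4 0 0 0 0; -3 0 0 0 0; 0 0 0 0 0; 0 0 0 0 0"

```text
clock: 37.25
position: [590.9, 283.3, 57.4]
eef_rot: [0.707, -0.707, 0.021, -0.021]
force: [-0.2, -0.2, 0.3]
width: 0.1
```

```bash
python3 - <<'E'
from h import *
o=robot.observe(); print(o['position'],o['force'],o['ft_torque'])
E
```

```text
[590.93208362 283.30807036  57.37929001] [-0.23733213 -0.19054473  0.33072067] [ 0.04112289  0.02649441 -0.04843552]
```

Request:
drive_tool:
  series: "12 0 0 0 0; 12 0 0 0 0; 0 2 0 0 0; 0 0 0 0 0; 0 0 0 0 0"

```text
clock: 37.75
position: [614.6, 281.5, 54.9]
eef_rot: [-0.707, 0.707, -0.022, 0.021]
force: [-0.1, -0.8, -0.4]
width: -0.1
```

Request:
drive_tool:
  series: "-13 0 0 0 0; -14 0 0 0 0; 0 0 0 0 0; 0 0 0 0 0; 0 0 0 0 0"

```text
clock: 38.25
position: [588.5, 283.5, 55.7]
eef_rot: [0.707, -0.707, 0.02, -0.022]
force: [7.6, -1.6, -3.7]
width: 0.1
```

```bash
python3 - <<'E'
from h import *
o=robot.observe(); print(o['position'],o['force'],o['ft_torque'])
E
```

```text
[588.47791807 283.54545874  55.68658093] [ 7.61739229 -1.5761895  -3.67728981] [-0.22701798 -1.17937234  0.03451257]
```

Request:
drive_tool:
  series: "10 0 0 0 0; 20 -20 0 0 0; 20 -40 0 0 0; 0 -30 0 0 0; 0 0 0 0 0"

```text
clock: 38.75
position: [640.5, 281.6, 150.5]
eef_rot: [0.708, -0.706, 0.019, -0.024]
force: [1.0, -0.2, 0.1]
width: 0.4
```

```bash
python3 - <<'E'
from h import *
sc=robot.capture("scene")
crop("scene",sc,320,160,420,225,8,"g5.png")
E
python3 go.py 692 440 140 7 0
```

```text
at [638.8 281.  147.9] psi 86.6 j6 -64 -> 25 w -0.1 F [ 0.3 -0.4 -0.4] t 38.8
4 1 16 0.14 0; 2 1 17 0.14 0; 0 1 17 0.14 0; -3 1 17 0.14 0; -5 1 16 0.14 0
-7 1 15 0.14 0; -9 0 14 0.14 0; -11 1 13 0.14 0; -12 0 11 0.13 0; -14 1 9 0.14 0
```

View pics/g5.png

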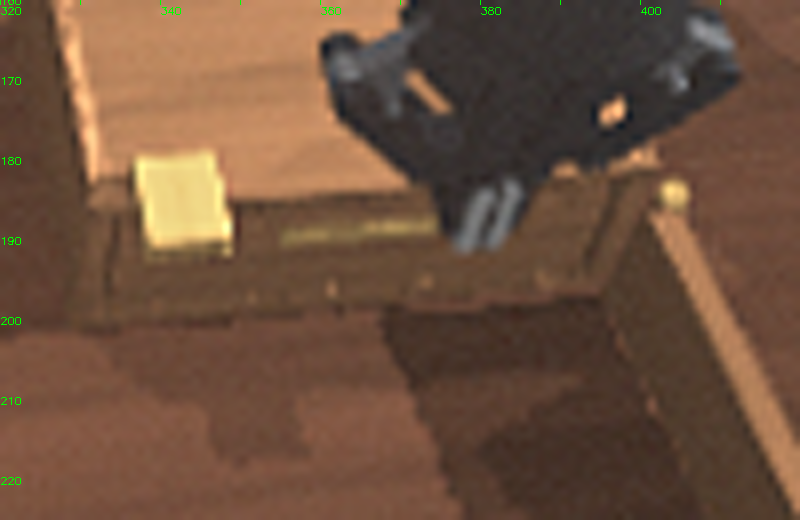

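Request:
drive_tool:
  series: "4 1 16 0.14 0; 2 1 17 0.14 0; 0 1 17 0.14 0; -3 1 17 0.14 0; -5 1 16 0.14 0"

```text
clock: 39.3
position: [662.6, 361.1, 138.2]
eef_rot: [-0.655, 0.657, -0.265, 0.263]
force: [0.5, 0.5, -0.2]
width: 0.0
```

Request:
drive_tool:
  series: "-7 1 15 0.14 0; -9 0 14 0.14 0; -11 1 13 0.14 0; -12 0 11 0.13 0; -14 1 9 0.14 0"

```text
clock: 39.8
position: [689.7, 439.7, 135.0]
eef_rot: [-0.527, 0.529, -0.471, 0.47]
force: [0.3, 0.1, 1.5]
width: -0.5
```

Request:
drive_tool:
  series: "0 0 0 0 0; 0 0 0 0 0; 0 0 0 0 0; 0 0 0 0 0"

```text
clock: 40.2
position: [690.9, 438.6, 137.1]
eef_rot: [-0.529, 0.53, -0.469, 0.469]
force: [0.1, 0.3, 0.5]
width: -0.1
```

```bash
python3 - <<'E'
from h import *
im=robot.capture("top");sc=robot.capture("scene")
crop("scene",sc,320,130,460,260,5,"g6.png")
crop("top",im,130,120,240,270,4,"g7.png")
E
python3 go.py 692 440 38 7 0
```

```text
at [691.2 438.8 137.5] psi 6.9 j6 25 -> 25 w 0.5 F [ 0.3  0.1 -0.3] t 40.3
0 33 0 -0 0; -1 33 0 -0 0; 0 33 1 -0 0
```

View pics/g6.png

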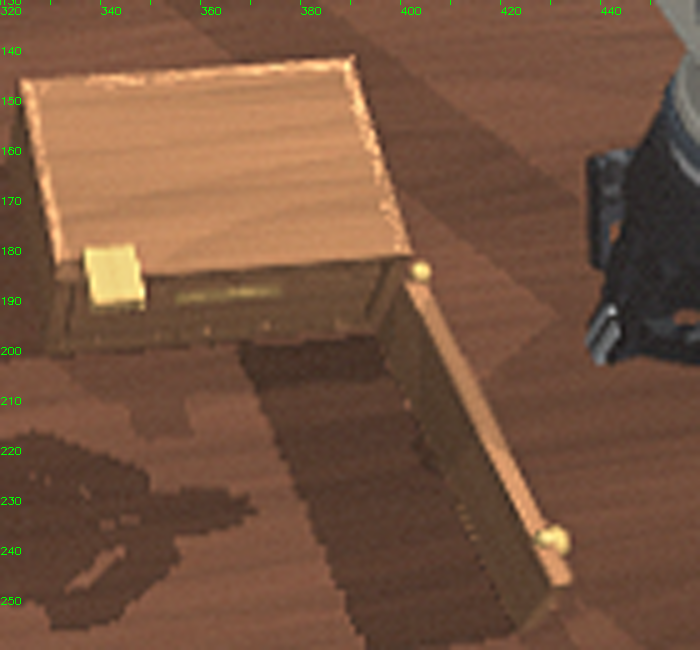

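View pics/g7.png

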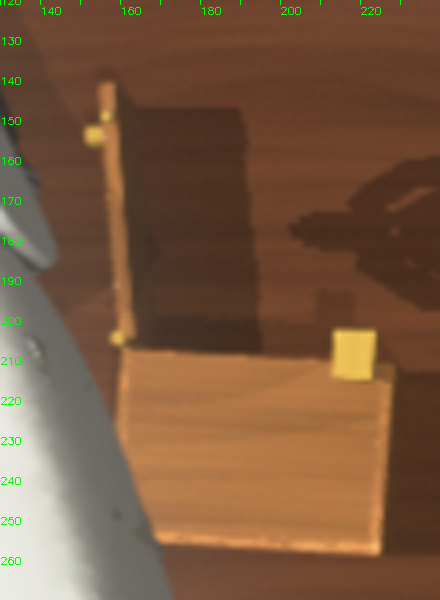

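Request:
drive_tool:
  series: "0 40 0 0 0; 0 35 0 0 0; 0 24 0 0 0; 0 0 0 0 0; 0 0 0 0 0"

```text
clock: 40.8
position: [691.4, 439.3, 38.6]
eef_rot: [-0.529, 0.529, -0.469, 0.469]
force: [0.2, 0.2, 0.6]
width: -0.3
```

```bash
cat > arc.py <<'E'
import sys
from go import *
# arc.py th0.. list of theta (deg), offset
H=np.array([588.1,382.4]); R0=110; off=float(sys.argv[1]); ths=list(map(float,sys.argv[2:]))
o,p,M=st(); c=np.arctan2(M[1,2],M[0,2]); pos=p.copy()
print("at",p.round(1),np.degrees(c).round(1),o['force'].round(1),o['clock'])
for t in ths:
    yd=np.radians(-93.3+t); P=H+R0*np.array([np.cos(yd),np.sin(yd)])+off*np.array([-np.sin(yd),np.cos(yd)])
    d=np.r_[P,38]-pos; tr=(yd-c+np.pi)%(2*np.pi)-np.pi
    zx=np.array([np.cos(c),np.sin(c),0]); yy=np.array([0,0,-1.]); xx=np.cross(yy,zx)
    s=np.round([d@xx,d@yy,d@zx]); a=round(-tr,2)
    print("%d %d %d %g 0"%(*s,a), P.round()); pos=pos+s[0]*xx+s[1]*yy+s[2]*zx; c-=a
E
python3 arc.py 17 101 95 89 83 77 71 65 59 53 47 41 35 29 23 17 12
```

```text
at [691.4 439.3  38.6] 6.9 [0.2 0.2 0.6] 40.8
26 1 0 -0.01 0 [695. 414.]
11 0 2 0.1 0 [698. 403.]
12 0 1 0.11 0 [699. 391.]
11 0 1 0.1 0 [699. 379.]
12 0 1 0.11 0 [698. 368.]
12 0 1 0.1 0 [696. 356.]
11 0 2 0.1 0 [693. 345.]
12 0 1 0.11 0 [689. 334.]
11 0 1 0.1 0 [683. 324.]
12 0 1 0.11 0 [676. 315.]
12 0 1 0.1 0 [669. 306.]
11 0 1 0.11 0 [660. 298.]
12 0 1 0.1 0 [651. 291.]
11 0 2 0.11 0 [641. 285.]
12 0 1 0.1 0 [631. 280.]
10 0 1 0.09 0 [622. 276.]
```

Request:
drive_tool:
  series: "14 1 0 -0.01 0; 12 0 0 0 0; 11 0 2 0.1 0; 12 0 1 0.11 0; 11 0 1 0.1 0"

```text
clock: 41.3
position: [700.6, 378.5, 39.2]
eef_rot: [-0.453, 0.451, -0.544, 0.544]
force: [-1.2, 0.4, -0.1]
width: 0.5
```

Request:
drive_tool:
  series: "12 0 1 0.11 0; 12 0 1 0.1 0; 11 0 2 0.1 0; 12 0 1 0.11 0; 11 0 1 0.1 0"

```text
clock: 41.8
position: [684.3, 323.0, 39.1]
eef_rot: [-0.298, 0.296, -0.642, 0.642]
force: [0.4, 0.5, 0.4]
width: -0.3
```

```bash
python3 - <<'E'
from h import *
sc=robot.capture("scene")
crop("scene",sc,320,130,460,260,5,"g8.png")
E
python3 arc.py 17 47 41 35 29 23 17 12
```

```text
at [683.3 321.5  38.8] -40.7 [0.3 0.1 0.1] 41.85
10 1 -1 0.1 0 [676. 315.]
11 0 1 0.1 0 [669. 306.]
12 0 2 0.11 0 [660. 298.]
11 0 1 0.1 0 [651. 291.]
12 0 1 0.11 0 [641. 285.]
12 0 1 0.1 0 [631. 280.]
9 0 1 0.09 0 [622. 276.]
```

View pics/g8.png

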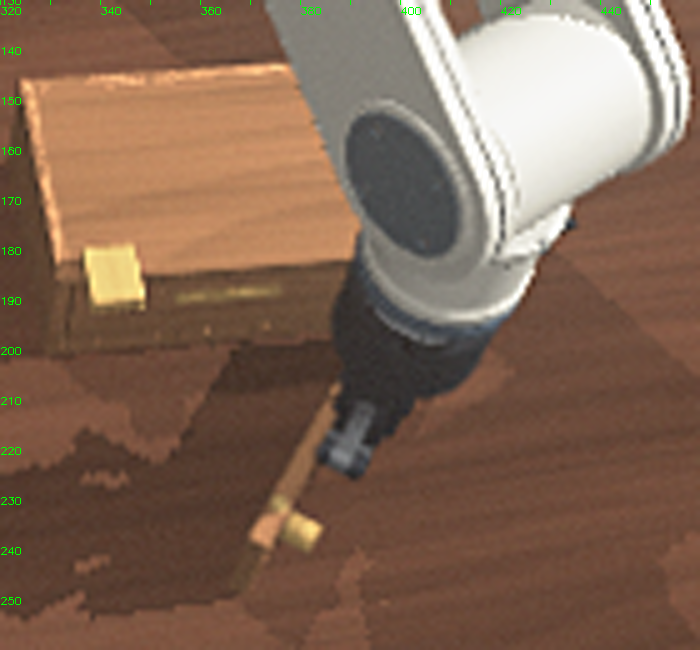

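Door follows. Continue.

Request:
drive_tool:
  series: "10 1 0 0.1 0; 11 0 1 0.1 0; 12 0 1 0.11 0; 11 0 1 0.1 0; 12 0 1 0.11 0"

```text
clock: 42.35
position: [642.8, 286.5, 37.8]
eef_rot: [0.124, -0.122, 0.697, -0.696]
force: [0.9, 0.6, -0.2]
width: -0.0
```

Request:
drive_tool:
  series: "12 0 1 0.1 0; 9 0 1 0.09 0; 0 0 0 0 0"

```text
clock: 42.65
position: [622.2, 278.2, 37.4]
eef_rot: [0.057, -0.057, 0.705, -0.705]
force: [1.0, -0.7, -0.4]
width: 0.1
```

```bash
python3 - <<'E'
from h import *
sc=robot.capture("scene")
crop("scene",sc,320,130,460,260,5,"g9.png")
E
python3 arc.py 17 9 6 4 2 0
```

```text
at [623.  278.7  37.4] -80.6 [-0.6  0.4  0.6] 42.7
8 -1 3 0.07 0 [616. 275.]
5 0 1 0.05 0 [610. 273.]
4 0 0 0.03 0 [606. 273.]
4 0 1 0.04 0 [603. 272.]
4 0 0 0.03 0 [599. 272.]
```

View pics/g9.png

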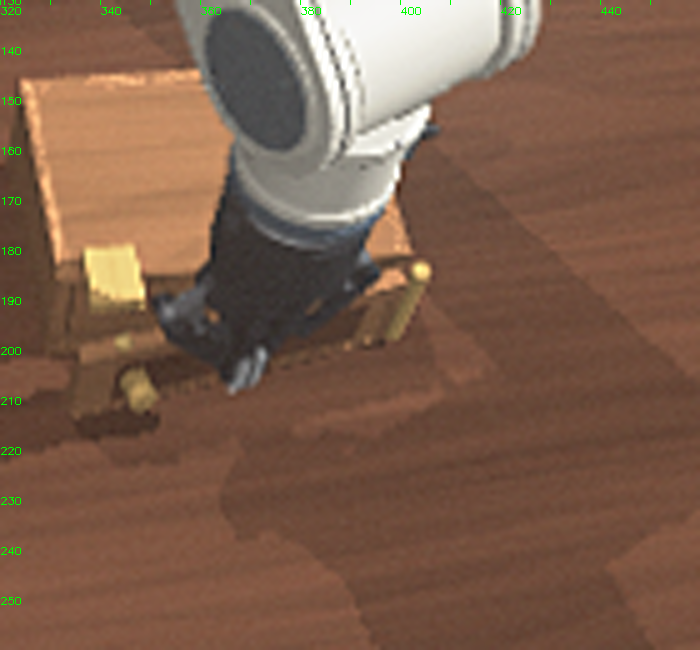

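Request:
drive_tool:
  series: "8 -4 1 0.07 0; 5 0 1 0.05 0; 4 0 1 0.03 0; 3 0 0 0.03 0; 0 0 0 0 0"

```text
clock: 43.2
position: [606.5, 274.2, 41.4]
eef_rot: [-0.003, 0.008, 0.708, -0.707]
force: [7.9, -2.0, -5.1]
width: -0.1
```

Request:
drive_tool:
  series: "2 0 0 0.02 0; 2 0 0 0 0; 1 0 0 0 0; 0 0 0 0 0; 0 0 0 0 0"

```text
clock: 43.7
position: [600.0, 274.2, 41.2]
eef_rot: [-0.011, 0.014, 0.707, -0.707]
force: [5.1, -3.9, 0.3]
width: -0.0
```

```bash
python3 arc.py 17 1 0;python3 - <<'E'
from h import *
sc=robot.capture("scene")
crop("scene",sc,320,130,460,260,5,"g10.png")
E
```

```text
at [600.  274.2  41.2] -92.1 [ 5.1 -3.9  0.3] 43.7
-1 3 2 0 0 [601. 272.]
2 0 1 0.02 0 [599. 272.]
```

View pics/g10.png

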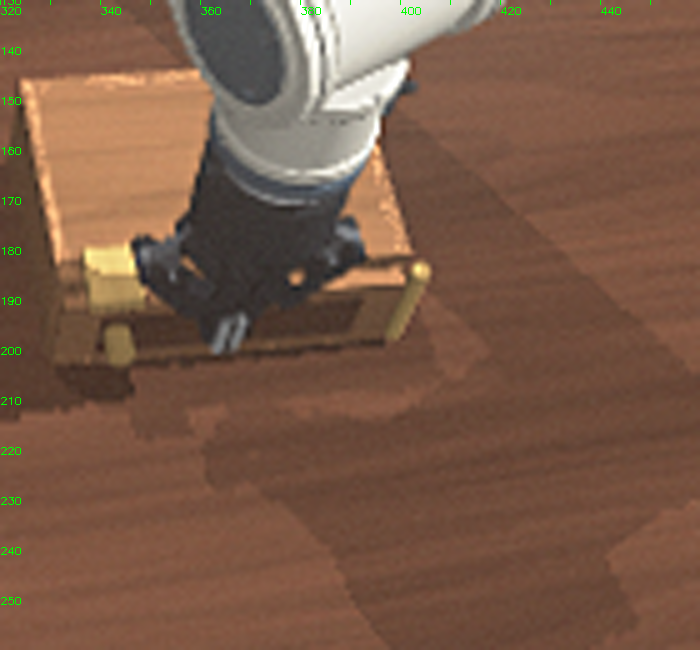

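Request:
drive_tool:
  series: "2 0 0 0 0; 1 0 0 0 0; 0 0 0 0 0; 0 0 0 0 0"

```text
clock: 44.15
position: [599.9, 274.2, 41.4]
eef_rot: [-0.009, 0.016, 0.708, -0.706]
force: [15.2, -5.7, -6.9]
width: -0.3
```

Request:
drive_tool:
  series: "1 0 0 0 0; 0 0 0 0 0; 0 0 0 0 0"

```text
clock: 44.45
position: [599.9, 274.3, 41.5]
eef_rot: [-0.009, 0.017, 0.708, -0.706]
force: [19.8, -6.3, -9.0]
width: -0.1
```

Request:
drive_tool:
  series: "-10 0 0 0 0; -20 -20 0 0 0; -20 -40 0 0 0; 0 -40 0 0 0; 0 0 0 0 0"

```text
clock: 44.95
position: [648.0, 274.2, 147.0]
eef_rot: [-0.01, 0.016, 0.709, -0.705]
force: [0.5, -0.3, 0.5]
width: -0.3
```

```bash
python3 - <<'E'
from h import *
from fit import T
im=robot.capture("top");sc=robot.capture("scene")
crop("scene",sc,320,130,460,260,5,"g11.png")
c=cv2.resize(im[225:290,365:430,::-1],None,fx=9,fy=9,interpolation=cv2.INTER_CUBIC)
def dr(P,p,a,col):
    q=pj("top",T(p,a,P)); q=((q-[364.5,224.5])*9).astype(int); cv2.polylines(c,[q.reshape(-1,1,2)],True,col,1)
p=(431.3,-315.5);a=np.radians(-21.5)
dr([(62.5,62.5,45),(-62.5,62.5,45),(-62.5,-62.5,45),(62.5,-62.5,45)],p,a,(0,0,255))
t=np.linspace(0,2*np.pi,60); dr(np.c_[54*np.cos(t),54*np.sin(t),0*t+46],p,a,(0,160,0))
dr([(0,0,46),(54,0,46)],p,a,(255,0,0))
for k in(3.7,):
    dr([(30,7,76),(-30,7,76),(-30,-7,76),(30,-7,76)],p,a-k,(255,0,255))
cv2.imwrite("pics/k1.png",c)
E
```

```text
(no output)
```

View pics/g11.png

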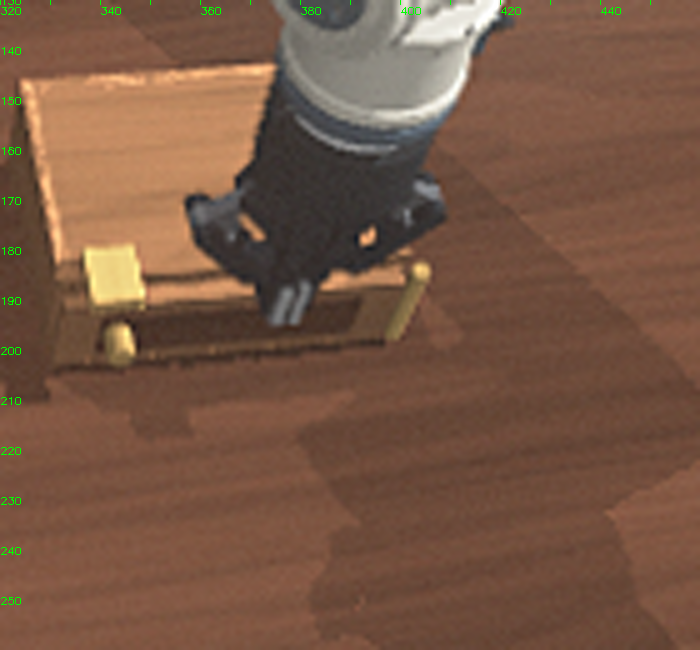

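View pics/k1.png

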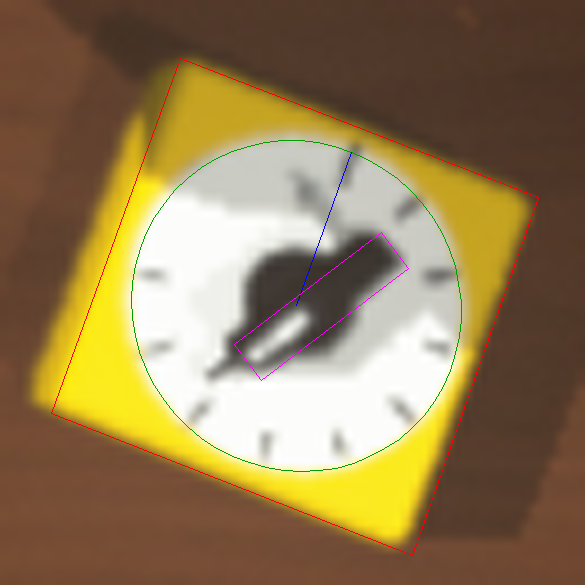

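```bash
python3 go.py 431.3 -315 130 -143.5 60
```

```text
at [644.3 273.  141.7] psi -92.1 j6 114 -> 107 w -0.2 F [-0.6 -0.2 -0.6] t 45.0
12 1 37 0.06 60; 10 1 38 0.06 60; 7 1 38 0.06 60; 5 1 39 0.06 60; 3 1 39 0.05 60
1 1 39 0.06 60; -2 1 39 0.05 60; -3 1 39 0.06 60; -6 0 39 0.05 60; -8 1 38 0.06 60
-10 0 38 0.05 60; -12 1 37 0.06 60; -14 0 36 0.05 60; -16 1 36 0.06 60; -18 0 35 0.05 60
-20 1 34 0.06 60
```

Request:
drive_tool:
  series: "12 1 37 0.06 60; 10 1 38 0.06 60; 7 1 38 0.06 60; 5 1 39 0.06 60; 3 1 39 0.05 60"

```text
clock: 45.55
position: [574.7, 87.9, 133.6]
eef_rot: [0.117, -0.115, -0.697, 0.698]
force: [0.6, 0.2, -1.0]
width: 51.3
```

Request:
drive_tool:
  series: "1 1 39 0.06 60; -2 1 39 0.05 60; -3 1 39 0.06 60; -6 0 39 0.05 60; -8 1 38 0.06 60"

```text
clock: 46.05
position: [508.3, -95.5, 130.0]
eef_rot: [0.213, -0.211, -0.675, 0.675]
force: [0.9, 0.1, -0.3]
width: 51.1
```

Request:
drive_tool:
  series: "-10 0 38 0.05 60; -12 1 37 0.06 60; -14 0 36 0.05 60; -16 1 36 0.06 60; -18 0 35 0.05 60"

```text
clock: 46.55
position: [441.5, -278.8, 127.8]
eef_rot: [-0.302, 0.3, 0.64, -0.64]
force: [0.5, 0.3, -0.2]
width: 51.4
```

Request:
drive_tool:
  series: "-20 1 34 0.06 60; 0 0 0 0 60; 0 0 0 0 60; 0 0 0 0 60; 0 0 0 0 60"

```text
clock: 47.05
position: [430.1, -314.2, 127.9]
eef_rot: [-0.319, 0.319, 0.631, -0.631]
force: [-0.9, -0.3, 0.2]
width: 51.0
```

```bash
python3 go.py 431.3 -315 55 -143.5 60; python3 - <<'E'
from h import *
sc=robot.capture("scene"); im=robot.capture("top")
crop("scene",sc,100,100,220,215,6,"k2.png")
cv2.imwrite("pics/k2t.png",im[:,:,::-1])
E
```

```text
at [ 430.1 -314.2  127.9] psi -143.6 j6 106 -> 107 w 51.0 F [-0.9 -0.3  0.2] t 47.0
-1 36 0 -0 60; 0 37 0 -0 60
```

View pics/k2.png

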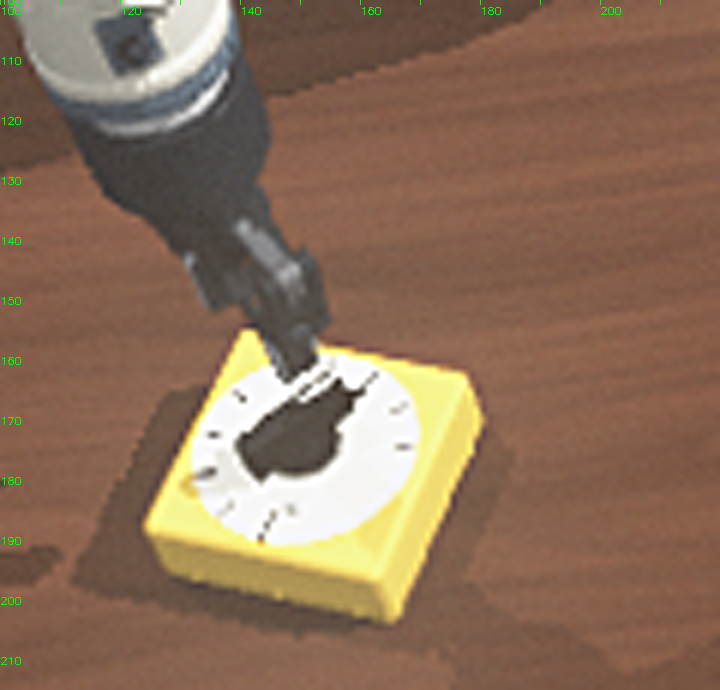

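View pics/k2t.png

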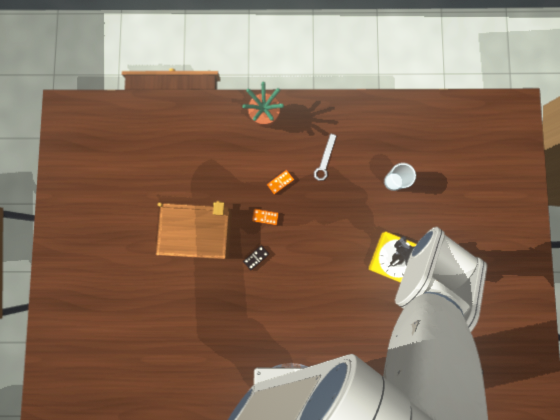

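Request:
drive_tool:
  series: "-1 35 0 0 60; 0 25 0 0 60; 0 12 0 0 60; 0 0 0 0 60; 0 0 0 0 60"

```text
clock: 47.65
position: [431.1, -316.3, 56.8]
eef_rot: [0.319, -0.32, -0.631, 0.631]
force: [0.1, -0.6, -0.7]
width: 50.9
```

```bash
python3 - <<'E'
from h import *
o=robot.observe(); print(o['position'],o['force'])
sc=robot.capture("scene")
crop("scene",sc,110,130,200,210,8,"k3.png")
E
```

```text
[ 431.11729247 -316.32339103   56.82174097] [ 0.09528797 -0.61914066 -0.71476933]
```

View pics/k3.png

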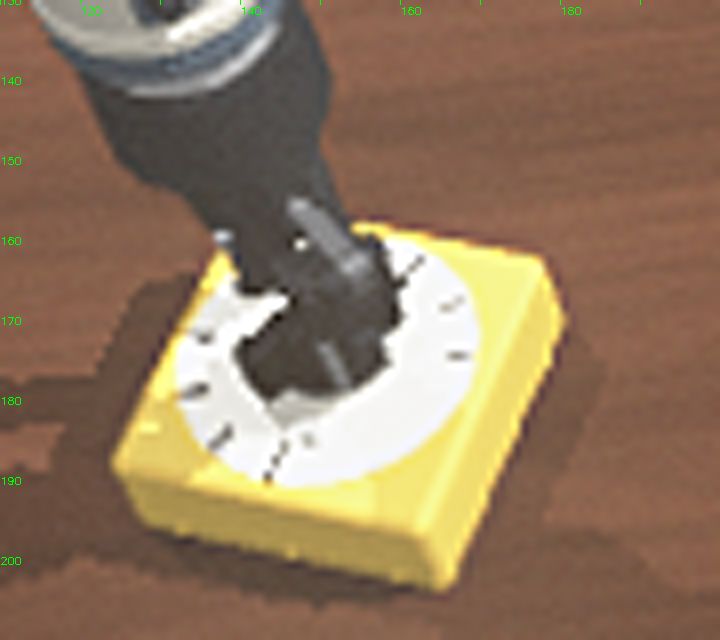

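Request:
drive_tool:
  series: "0 0 0 0 10; 0 0 0 0 0; 0 0 0 0 0; 0 0 0 0 0; 0 0 0 0 0"

```text
clock: 48.2
position: [432.0, -316.3, 57.5]
eef_rot: [-0.319, 0.321, 0.631, -0.63]
force: [4.3, 5.8, 6.3]
width: 12.6
```

```bash
python3 - <<'E'
from h import *
o=robot.observe(); print(o['position'],o['force'],o['ft_torque'],o['joint_pos'])
E
```

```text
[ 431.96500644 -316.29186492   57.51490436] [4.27061832 5.81295348 6.30942243] [ 0.81772232 -0.51693141 -0.02817286] [-6.54854321e-01  5.60059133e-01  1.92311999e+00  1.75861150e-03
  6.56051706e-01  1.85313025e+00]
```

Request:
drive_tool:
  series: "0 0 -1 0 0; 0 0 0 -0.05 0; 0 0 0 -0.1 0; 0 0 0 -0.1 0; 0 0 0 0 0"

```text
clock: 48.7
position: [431.8, -316.4, 57.5]
eef_rot: [0.237, -0.238, -0.666, 0.666]
force: [-1.9, -0.1, 7.1]
width: 12.7
```

```bash
cat > o.py <<'E'
from go import *
o,p,M=st(); print(p.round(1),"psi",np.degrees(np.arctan2(M[1,2],M[0,2])).round(1),"F",o['force'].round(1),"T",o['ft_torque'].round(2),"j6",o['joint_pos'][5].round(3),"w",o['width'].round(1),o['clock'])
E
python3 o.py
```

```text
Traceback (most recent call last):
  File "o.py", line 2, in <module>
    o,p,M=st(); print(p.round(1),"psi",np.degrees(np.arctan2(M[1,2],M[0,2])).round(1),"F",o['force'].round(1),"T",o['ft_torque'].round(2),"j6",o['joint_pos'][5].round(3),"w",o['width'].round(1),o['clock'])
                                                                                                                                                                              ^^^^^^^^^^^^^^^^
AttributeError: 'float' object has no attribute 'round'
```

```bash
sed -i "s/o\['width'\].round(1)/round(o['width'],1)/" o.py; python3 o.py
```

```text
[ 431.8 -316.4   57.5] psi -129.3 F [-1.9 -0.1  7.1] T [-0.12  0.37  0.08] j6 1.602 w 12.7 48.7
```

Request:
drive_tool:
  series: "0 0 0 -0.12 0; 0 0 0 -0.12 0; 0 0 0 -0.12 0; 0 0 0 -0.12 0; 0 0 0 -0.12 0"

```text
clock: 49.2
position: [431.7, -317.0, 57.5]
eef_rot: [0.029, -0.03, -0.706, 0.707]
force: [-4.9, -4.0, 7.7]
width: 12.4
```

Request:
drive_tool:
  series: "0 0 0 -0.12 0; 0 0 0 -0.12 0; 0 0 0 -0.12 0; 0 0 0 -0.12 0; 0 0 0 -0.12 0"

```text
clock: 49.7
position: [431.9, -317.7, 57.5]
eef_rot: [-0.181, 0.18, -0.682, 0.685]
force: [-3.4, -8.2, 4.5]
width: 12.3
```

```bash
python3 o.py;  python3 - <<'E'
from h import *
sc=robot.capture("scene")
crop("scene",sc,110,130,200,210,8,"k4.png")
E
```

```text
[ 431.9 -317.7   57.5] psi -60.4 F [-3.4 -8.2  4.5] T [-1.31  0.62 -0.05] j6 0.4 w 12.3 49.7
```

View pics/k4.png

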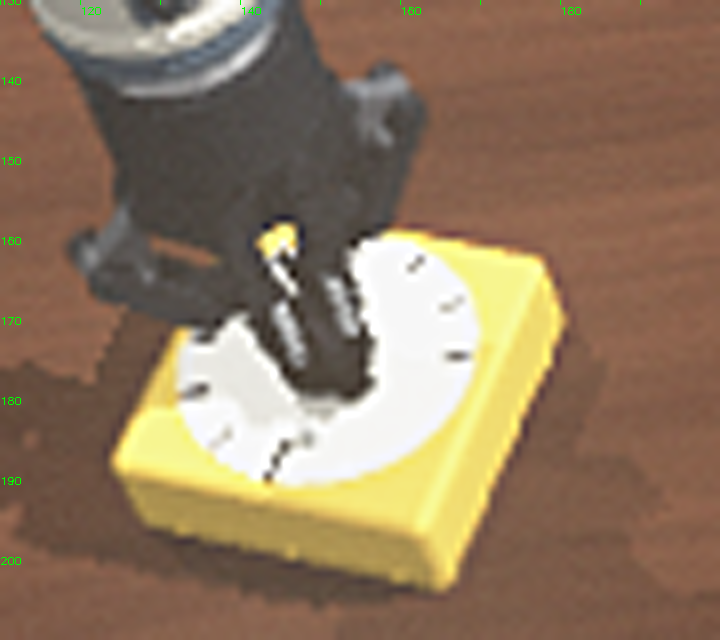

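Request:
drive_tool:
  series: "0 0 1 -0.12 0; 0 0 0 -0.12 0; 0 0 0 -0.12 0; 0 0 0 -0.12 0; 0 0 0 -0.12 0"

```text
clock: 50.25
position: [432.4, -318.2, 57.5]
eef_rot: [-0.375, 0.375, -0.599, 0.601]
force: [-3.1, -5.5, 4.9]
width: 12.6
```

Request:
drive_tool:
  series: "0 0 0 -0.12 0; 0 0 0 -0.12 0; 0 0 0 -0.12 0; 0 0 0 -0.12 0; 0 0 0 -0.12 0"

```text
clock: 50.75
position: [433.1, -318.3, 57.5]
eef_rot: [-0.535, 0.535, -0.461, 0.464]
force: [0.0, -3.4, 2.1]
width: 12.5
```

```bash
python3 o.py;  python3 - <<'E'
from h import *
sc=robot.capture("scene")
crop("scene",sc,110,130,200,210,8,"k5.png")
E
```

```text
[ 433.1 -318.3   57.5] psi 8.3 F [ 0.  -3.4  2.1] T [-0.52 -0.14 -0.03] j6 -0.801 w 12.5 50.75
```

View pics/k5.png

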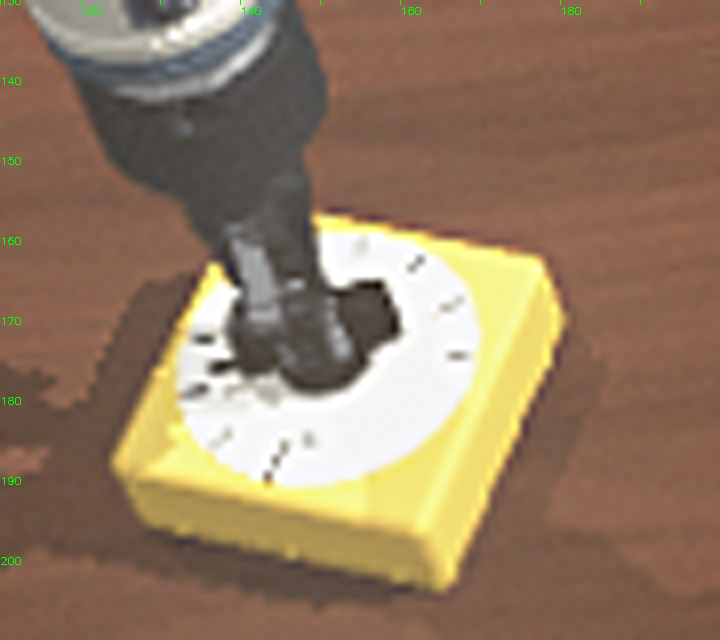

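Request:
drive_tool:
  series: "0 0 0 -0.12 0; 0 0 0 -0.12 0; 0 0 0 -0.12 0; 0 0 0 -0.12 0; 0 0 0 -0.12 0"

```text
clock: 51.3
position: [433.7, -317.9, 57.5]
eef_rot: [-0.647, 0.648, -0.283, 0.286]
force: [3.4, -1.4, 2.8]
width: 12.6
```

Request:
drive_tool:
  series: "0 0 0 -0.1 0; 0 0 0 -0.08 0; 0 0 0 -0.05 0; 0 0 0 0 0"

```text
clock: 51.7
position: [433.9, -317.7, 57.5]
eef_rot: [-0.675, 0.676, -0.208, 0.211]
force: [6.2, -0.9, 5.8]
width: 12.7
```

```bash
python3 o.py;  python3 - <<'E'
from h import *
sc=robot.capture("scene")
crop("scene",sc,110,130,200,210,8,"k6.png")
E
```

```text
[ 433.9 -317.7   57.5] psi 55.5 F [ 6.2 -0.9  5.8] T [ 0.05 -0.87  0.  ] j6 -1.624 w 12.7 51.7
```

View pics/k6.png

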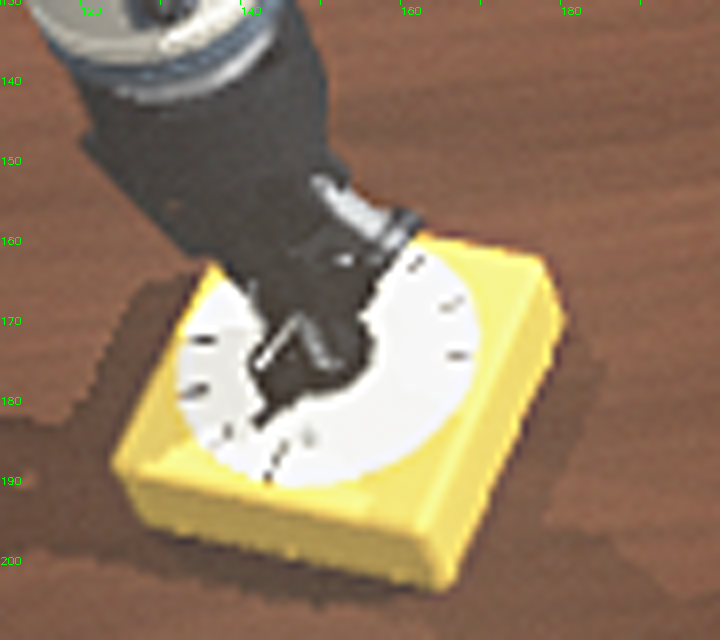

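Request:
drive_tool:
  series: "0 0 0 -0.05 0; 0 0 0 -0.05 0; 0 0 0 -0.05 0; 0 0 0 -0.03 0; 0 0 0 0 0"

```text
clock: 52.25
position: [433.9, -317.5, 57.5]
eef_rot: [-0.691, 0.692, -0.147, 0.15]
force: [5.9, 0.0, 6.6]
width: 13.1
```

```bash
python3 o.py
```

```text
[ 433.9 -317.5   57.5] psi 65.8 F [5.9 0.  6.6] T [ 0.23 -1.02  0.05] j6 -1.803 w 13.1 52.25
```

Request:
drive_tool:
  series: "0 0 0 -0.03 0; 0 0 0 -0.02 0; 0 0 0 0 0"

```text
clock: 52.55
position: [433.9, -317.5, 57.5]
eef_rot: [-0.694, 0.695, -0.13, 0.133]
force: [6.2, 0.1, 6.3]
width: 12.8
```

```bash
python3 o.py;python3 - <<'E'
from h import *
sc=robot.capture("scene")
crop("scene",sc,110,130,200,210,8,"k7.png")
E
```

```text
[ 433.9 -317.5   57.5] psi 68.6 F [6.2 0.1 6.3] T [ 0.23 -0.97 -0.35] j6 -1.853 w 12.8 52.55
```

View pics/k7.png

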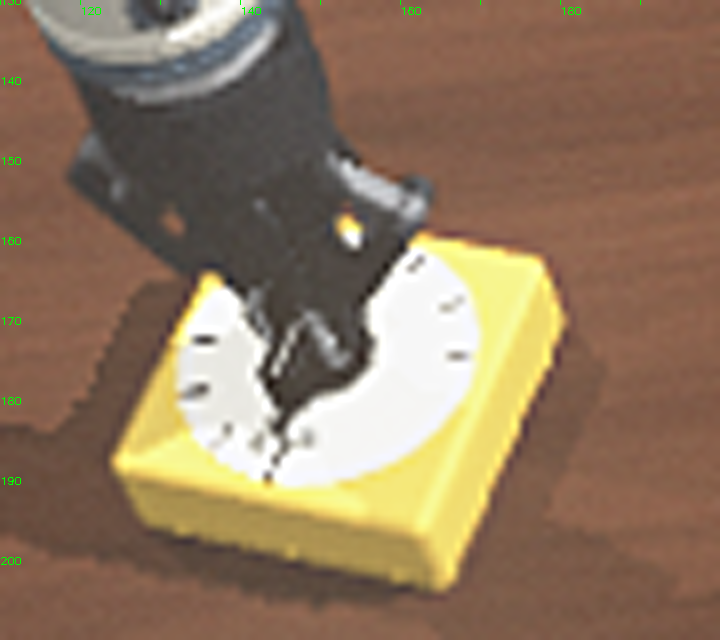

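Request:
drive_tool:
  series: "0 0 0 -0.03 0; 0 0 0 0 0; 0 0 0 0 0"

```text
clock: 52.9
position: [433.9, -317.5, 57.5]
eef_rot: [-0.696, 0.697, -0.12, 0.123]
force: [7.1, -0.8, 6.8]
width: 12.7
```

```bash
python3 o.py
```

```text
[ 433.9 -317.5   57.5] psi 70.2 F [ 7.1 -0.8  6.8] T [ 0.27 -0.92 -0.93] j6 -1.881 w 12.7 52.9
```

Request:
drive_tool:
  series: "0 0 0 0 60; 0 0 0 0 60; 0 0 0 0 60; 0 -20 0 0 60; 0 -40 0 0 60"

```text
clock: 53.4
position: [429.5, -314.9, 114.1]
eef_rot: [0.698, -0.696, 0.122, -0.117]
force: [1.4, -0.0, 0.1]
width: 51.4
```

```bash
python3 go.py 450 0 220 20 60
```

```text
at [ 429.5 -314.9  114.1] psi 70.5 j6 -108 -> -20 w 51.4 F [ 1.4 -0.   0.1] t 53.4
-10 -12 34 0.1 60; -13 -12 33 0.1 60; -16 -12 31 0.1 60; -19 -12 29 0.1 60; -22 -12 27 0.1 60
-24 -11 25 0.1 60; -27 -12 23 0.09 60; -29 -11 20 0.1 60; -30 -12 17 0.09 60
```

Request:
drive_tool:
  series: "-10 -12 34 0.1 60; -13 -12 33 0.1 60; -16 -12 31 0.1 60; -19 -12 29 0.1 60; -22 -12 27 0.1 60"

```text
clock: 53.9
position: [441.5, -140.2, 176.5]
eef_rot: [-0.645, 0.645, -0.29, 0.289]
force: [0.7, -0.1, 0.2]
width: 51.4
```

Request:
drive_tool:
  series: "-24 -11 25 0.1 60; -27 -12 23 0.09 60; -29 -11 20 0.1 60; -30 -12 17 0.09 60; 0 0 0 0 60"

```text
clock: 54.4
position: [452.8, 0.7, 223.5]
eef_rot: [0.58, -0.579, 0.404, -0.405]
force: [0.3, -0.7, -0.1]
width: 51.4
```

```bash
python3 o.py;python3 - <<'E'
from h import *
sc=robot.capture("scene");im=robot.capture("top")
print(doms(im,amin=15),doms(sc,n="scene",amin=15))
a=cv2.resize(sc[145:210,115:190,::-1],(375,325),interpolation=2); b=cv2.resize(im[225:290,365:430,::-1],(325,325),interpolation=2)
cv2.imwrite("pics/z1.png",np.hstack([a,b]))
a=cv2.resize(sc[135:215,315:415,::-1],(400,320),interpolation=2); b=cv2.resize(im[190:270,145:245,::-1],(400,320),interpolation=2)
cv2.imwrite("pics/z2.png",np.hstack([a,b]))
cv2.imwrite("pics/z3.png",im[:,:,::-1])
E
```

```text
[452.8   0.7 223.5] psi 20.1 F [ 0.3 -0.7 -0.1] T [-0.05  0.    0.03] j6 -0.377 w 51.4 54.4
[] []
```

View pics/z1.png

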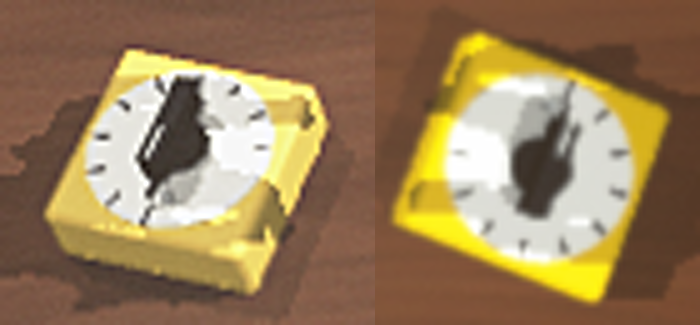

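View pics/z2.png

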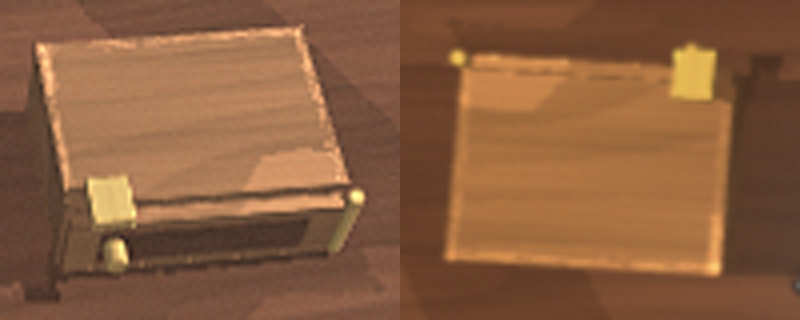

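View pics/z3.png

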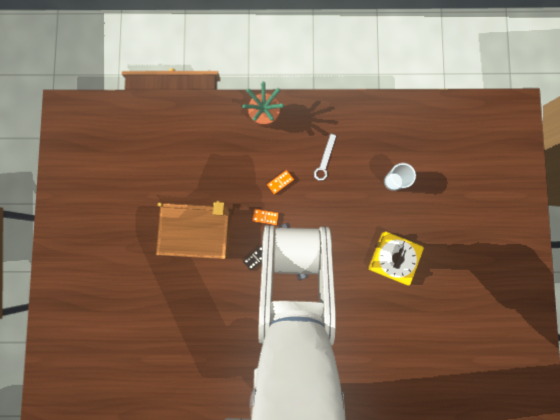

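```bash
python3 -c "
from plant import robot
print(robot.finish_job())"
```

```text
the job is handed in; nothing more can be done
None
```

The job is handed in at about 54 s. Four turquoise dominoes were on the table. I laid all four in the tray as two piles of two, pushed the tray in, shut the door, and turned the score knob back to zero.

What the last checks showed:
- **Dominoes:** neither camera sees a turquoise domino outside the case. The orange and black dominoes, the glass and the opener were not touched.
- **Door:** it came up against a rigid stop about 1 mm from where I calculated the shut position, held at 20 N, and the pictures show it shut.
- **Knob:** the torque rose sharply (to about 0.9 N m) against the stop pin, and the pointer lies on the zero tick.
- **Tray (less certain):** my slow push stopped on the edge of the case roof, about 2 mm short of home. I gave the tray quick taps to coast the rest of the way. It looks fully in, but the pictures cannot resolve those last 2 mm.
- **Camera disagreement:** the two cameras differed by about 5 mm. I used the top camera because it agreed with the arm.

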